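# Fit the end panel of a knock-down shelf riser and lock its cam

### The job

The white shelf riser lying upside down on the bench still needs its second end panel: stand the loose panel square against the open end of the board so that its bolt and two dowels go into the holes, and press it in lightly until the bolt stops inside the cam fitting. Then turn that fitting's disc by its finger bar, clockwise seen from above, about half a turn until its hook has drawn the panel tight against the board; stop as soon as it is properly tight, because the bolt tears out if panel or disc is forced. Let go of everything, and leave the pill bottle, the carton and the screwdriver where they are.

Things in the scene. Friction and masses are not known exactly. Their poses are not given: they have to be found in the camera images.
- board: White laminate shelf board, 28 mm thick, 240 mm long (its x), 180 mm wide (its y), lying immovable on a 2 mm mat, upper face 30 mm above the bench. Origin on the bench under the middle of its open end edge; x points level into the board, y along the edge, z up. Its far end already carries an 80 mm high panel, with a second, closed cam disc 190 mm from the open edge: leave that as it is.
- edge_hole (a point): Mouth of the bolt hole, in the middle of the board's open edge (bare wood), 16 mm above the bench; axes as the board's. The hole is round, 16.6 mm wide, and leads 50 mm in to the cam disc's axis. Two dowel holes, 9.6 mm wide, lie in the same edge at the same height, 60 mm to either side.
- panel_center (a point): Centre of the loose end panel: white, 22 mm thick (its x), 180 mm wide (y), 80 mm high (z), about 0.25 kg, standing on the bench before the board's open edge. Its x points out of the face with bolt and dowels. Fitted, its axes are parallel to the board's and this point is 11 mm outside the edge, at mid-width. Grip it across its top edge; it tips over if pushed high up.
- bolt_head (a point): Centre of the bolt's head: 53.8 mm ahead of the panel's centre plane (42.8 mm out of its inner face), at mid-width, 16 mm above its underside. An upright barrel 7 mm across, 12 mm high on a thin shank. It comes to a stop inside the cam disc. Two round-ended dowels, 8 mm thick, 15 mm long, stick out 60 mm to either side at the same height.
- finger_bar (a point): Centre of the steel finger bar on the cam disc, on the disc's turning axis, 50 mm (to 1.7 mm) in from the open edge at mid-width, 42 mm above the bench. The bar is an upright plate 9 mm thick, 32 mm long (this point's x, which turns with it), from 31 to 52 mm above the bench; its pointed end (-x) marks the hook's mouth. The disc is 35 mm wide, flush in the board.
- cam (a joint): Turn of the disc, rad, clockwise from above; below 0.15 its mouth is open to the bolt, whose head then stops firmly in it with the panel 2 to 6 mm off the edge. It turns at about 0.12 N m, draws 2.6 mm per rad from about 1.3 on and comes up tight anywhere from 2 to 3.5. Then torque climbs some 0.4 N m per rad: well tight at 0.27 N m, bolt torn out from about 0.4. Stays when let go; stop at 4.1.
- panel: The same loose end panel; origin at the centre of its underside, 40 mm below its centre, axes as given there. Bolt and dowels belong to it.
- pill_bottle: White tablet bottle, 48 mm wide, 78 mm high, standing loose beside the board; origin at the centre of its underside. To be left alone.
- carton: Small medicine carton, 45 x 75 mm and 55 mm high, loose beside the board; origin at the centre of its underside. To be left alone.
- screwdriver: Black-handled screwdriver lying loose to the right of the board, roughly along the board's x. To be left alone.
Not all that is in view belongs to the job. Several things look just like the panel: the one meant starts farthest from the robot's base.

How it is judged:
On the way, in this order (a step that is already met when the one before it is completed fails the run):
1. the bolt is home in the open cam fitting: its head within 12.5 mm of the disc's axis while the disc is still open (less than 0.5 rad) (horizontal distance between bolt_head and finger_bar below 0.0125 m and value of joint cam below 0.5 rad), for 0.2 s.
2. the disc has been turned and its hook holds the bolt with at least 15 N, the panel within 1.5 mm of the board's edge (value of joint cam above 2 rad and contact force between panel and cam above 15 N and x of bolt_head in the frame of board above 0.0413 m), for 0.2 s.
At the end, for the whole second after the job is handed in: The panel stands upright and square on the board's end (within 0.04 rad), its inner face within 1.5 mm of the edge; the disc is turned by more than 2 rad and its hook pulls on the bolt with at least 15 N; all is at rest and let go (all of step 2 and angle between the x axis of panel_center and the x axis of board, either way round below 0.04 rad and angle between panel_center's own z axis and vertical below 0.04 rad and linear speed of panel below 0.01 m/s and velocity of joint cam below 0.05 rad/s); the robot touches nothing.
It fails at once if the bolt is torn: panel (with its bolt) and cam disc press on each other with more than 65 N (contact force between panel and cam above 65 N).
It fails at once if the panel is rammed: it and the board press on each other with more than 80 N (contact force between panel and board above 80 N).
It fails at once if the pill bottle, the carton or the screwdriver is moved by more than 20 mm or the bottle is tipped (distance of any of pill_bottle, carton, screwdriver from where it was at the start of the episode above 0.02 m or angle between pill_bottle's own z axis and vertical above 0.3 rad).
It also fails if it takes over 72 s, if anything falls off the work surface, if the arm or the gripper's body presses on something with over 40 N, if the wrist force passes 120 N, or if a joint passes its speed limit or range.

### The arm

A 7-joint arm with a two-finger parallel gripper is mounted at the origin on the work surface. World frame = base frame: x ahead of the robot, y to its left, z up, the work surface at z = 0. Lengths are in m, angles in rad, forces in N, time in s.
With the tool pointing down it reaches from about 0.425 to 0.925 m from the base axis. Payload 6.8 kg.
Tool frame: the origin (TCP) lies midway between the tips of the shut fingers; the grasp point (between the pads) lies 19 mm behind it; x points along the fingers, z is the direction in which the jaws open and shut, and the axes are right-handed (so a half turn about x gives the same grasp; the last joint's range is limited). The gripper opens to 85 mm and grips with 20 to 120 N. Pads are 22 mm wide; open, the fingers measure 114 mm over their backs; the gripper's body (76 mm by 85 mm) begins 54 mm behind the grasp point. The pads swing forward as they close: fully open they stand 13 mm farther back than shut.
Start: joints at [-1.334, 0.477, 0.022, 1.555, -0.011, 1.109, -0.083], TCP at [0.228, 0.635, 0.204] pointing down, gripper open.
Joint ranges: [-2.96, 2.96], [-0.34, 2.1], [-1.41, 1.46], [0.24, 2.44], [-1.37, 4.51], [0.17, 1.92], [-2.96, 2.96]. Speed limits (rad/s): [2.39, 2.39, 3.14, 3.14, 3.14, 3.14, 3.14].

### API

Orientations are given as a unit quaternion [w, x, y, z].
In Python, from station import bot gives the robot as it stands. The module is installed in compiled form; this text tells all that it offers.
- The arm moves only by the shell command python3 -m jog 'ROWS' [FORCE]. ROWS is text: rows parted by semicolons, each of 7 numbers parted by spaces: the shift along the tool's x, y, z in mm, then the turn, a rotation vector about the tool's x, y, z in units of 6 degrees (1.0 is 6 degrees), then the finger opening in mm, from 0 to 85.4. A call has 1 to 5 rows; each row shifts and turns the commanded pose from where the row before left it, along the tool's axes as they then stand; what a row does not reach is not made up. A row lasts 1/10 s, in which the tool goes at most 50 mm and 8.59 degrees, less where a joint would pass 70% of its speed; a pose out of reach is approached as far as the arm can. A call with a gripper value outside its range is refused whole. The fingers move at their own pace and stop on an object; FORCE is the grip in N (left out, the last holds). Time passes only in rows, so rows that do not move let the fingers close. It gives the time, the measured TCP pose, the force and the opening at its end, in the units of the state.
- bot.get_obs(): the state, without advancing time (a new reading comes with each control period).
- bot.read_camera(name): name is "side" or "top" or "wrist"; returns (picture, depth): 400x640x3 uint8, red, green, blue; 400x640 float32, m along the optical axis (not along the pixel's ray), 0 where there is no reading.
- bot.calibration(name): a dict with "fx", "fy", "cx", "cy" (pixels), "D" ([k1, k2, p1, p2, k3] as OpenCV has them; the pictures are not rectified), "T" (4x4, takes a point from camera to world coordinates). Camera axes: x right, y up, looking along -z (the intrinsics and any distortion apply to the point x, -y, -z); pixel columns grow to the right and rows downward; lengths in m; the calibration is good to about 2 mm. A picture is of the moment at which its call begins: read the wrist's pose just before it. calibration takes no time and is no camera call; for the wrist camera it gives the pose at the moment of the call.
- bot.hand_in(): hands the job in, once; it reports no verdict.
The state is a dict: "t": time; "q": joint angles; "joint_vel": joint speeds; "joint_torque": joint torques, N m; "eef_pos": TCP position; "tool_rot": TCP orientation; "contact_force": force on the tool from outside, world axes, zero at the start; "torque": the same for the moment, N m; "gripper_width": opening from 0.0 (shut) to 1.0 (fully open).
Only numpy, scipy, OpenCV 4.12 (cv2) and the standard library are available. Lean on these libraries where they do the work, as an engineer would, in place of code of your own. Each camera call takes 0.05 s, during which the arm holds its last target.

## Working session

There is one attempt and no reset: what is moved stays moved. The work goes in short steps, Python scripts to look and compute and a shell command to move; the robot and the scene stay as the last step left them, time stands still between calls to the robot, and variables do not carry over. Pictures are saved under pics/ and viewed, and the job is handed in when it is done.

```bash
mkdir -p pics; ls; python3 - <<'E'
from station import bot
import cv2,numpy as np
o=bot.get_obs()
for k,v in o.items(): print(k,np.round(v,4))
for n in ["side","top","wrist"]:
    p,d=bot.read_camera(n)
    cv2.imwrite(f"pics/{n}0.png",p[:,:,::-1]); np.save(f"pics/{n}0d.npy",d)
    c=bot.calibration(n); print(n,{k:np.round(v,4).tolist() for k,v in c.items()})
E
```

```text
pics
t 0.0
q [-1.3341  0.4778  0.0223  1.5565 -0.0115  1.1093 -0.0831]
joint_vel [-0.0006  0.0002 -0.0005  0.0004 -0.0007 -0.0003  0.0007]
joint_torque [ 6.00000e-04 -5.96464e+01  1.60890e+00 -2.81177e+01  1.26000e-02
  9.50000e-03 -0.00000e+00]
eef_pos [0.2279 0.6347 0.203 ]
tool_rot [ 0.5779 -0.4072  0.5789  0.4064]
contact_force [0.5433 0.6571 0.2017]
torque [-0.0335  0.0223  0.0581]
gripper_width 1.005
side {'fx': 471.1048, 'fy': 471.1048, 'cx': 322.299, 'cy': 203.3727, 'D': [-0.0674, 0.0, 0.0, 0.0, 0.0], 'T': [[0.7863, 0.4131, -0.4595, 0.0168], [-0.6177, 0.5074, -0.6008, -0.6675], [-0.015, 0.7562, 0.6541, 0.7569], [0.0, 0.0, 0.0, 1.0]]}
top {'fx': 415.8638, 'fy': 415.8638, 'cx': 318.8891, 'cy': 201.5638, 'D': [-0.0616, 0.0, 0.0, 0.0, 0.0], 'T': [[0.0063, 0.9907, -0.1357, 0.3583], [-0.9999, 0.0043, -0.0157, -0.0228], [-0.015, 0.1358, 0.9906, 1.1179], [0.0, 0.0, 0.0, 1.0]]}
wrist {'fx': 337.0282, 'fy': 337.0282, 'cx': 324.8232, 'cy': 197.1122, 'D': [-0.0408, 0.0, 0.0, 0.0, 0.0], 'T': [[0.3378, -0.9049, -0.259, 0.1621], [0.9412, 0.3241, 0.0953, 0.6583], [-0.0023, -0.2759, 0.9612, 0.3732], [0.0, 0.0, 0.0, 1.0]]}
```

View pics/top0.png

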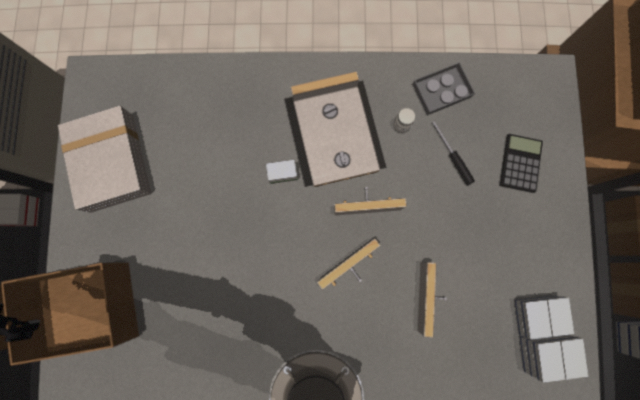

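View pics/side0.png

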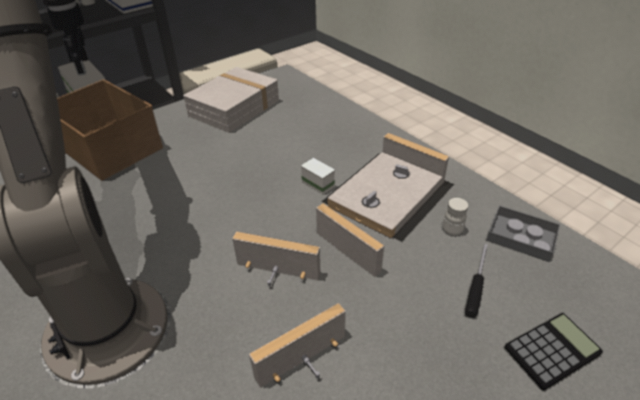

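View pics/wrist0.png

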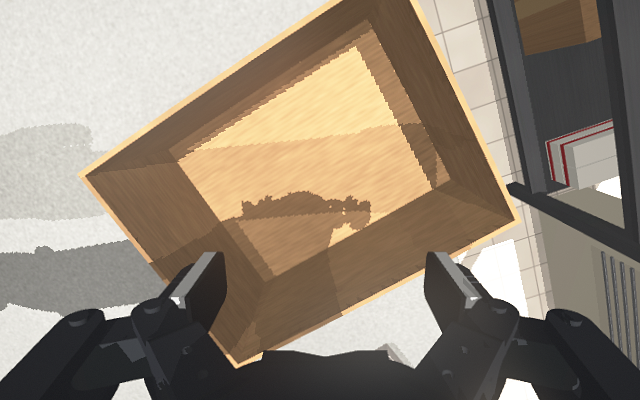

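Top view: the far panel is at about (370,205), with its bolt pointing up the picture to (366,188). The board is around (337,140), and its open disc is at (343,159). Side view shows the same panel in front of the board's open end.

```bash
cat > h.py <<'E'
import numpy as np,cv2
def K(c): return np.array([[c['fx'],0,c['cx']],[0,c['fy'],c['cy']],[0,0,1]],float),np.array(c['D'],float)
def ray(c,uv):
    k,d=K(c); n=cv2.undistortPoints(np.array(uv,float).reshape(-1,1,2),k,d).reshape(-1,2)
    v=np.c_[n[:,0],-n[:,1],-np.ones(len(n))]; T=np.array(c['T'])
    return T[:3,3],v@T[:3,:3].T
def onz(c,uv,z):
    o,r=ray(c,uv); return o+r*((z-o[2])/r[:,2])[:,None]
def cloud(c,d,stepmask=None):
    m=(d>0) if stepmask is None else (stepmask&(d>0))
    v,u=np.nonzero(m); o,r=ray(c,np.c_[u,v]); return o+r*d[v,u][:,None],u,v
def proj(c,P):
    T=np.array(c['T']); q=(np.atleast_2d(P)-T[:3,3])@T[:3,:3]; k,d=K(c)
    return cv2.projectPoints(np.c_[q[:,0],-q[:,1],-q[:,2]],np.zeros(3),np.zeros(3),k,d)[0].reshape(-1,2)
E
python3 - <<'E'
from station import bot
import numpy as np,cv2
from h import *
p=cv2.imread('pics/top0.png'); d=np.load('pics/top0d.npy'); c=bot.calibration('top')
im=cv2.resize(p[60:230,260:420],None,fx=4.5,fy=3.5*4.5/3.5/1.3,interpolation=cv2.INTER_CUBIC); 
im=cv2.resize(p[60:225,260:420],None,fx=3.6,fy=3.6,interpolation=cv2.INTER_CUBIC);cv2.imwrite('pics/topz.png',im)
P,u,v=cloud(c,d)
# panel top
m=(abs(P[:,2]-.08)<.01)&(u>320)&(u<420)&(v>190)&(v<220)
r=cv2.minAreaRect(P[m,:2].astype(np.float32)); print('panel rect',r,m.sum(),np.median(P[m,2]),P[m].mean(0))
hsv=cv2.cvtColor(p,cv2.COLOR_BGR2HSV); print(hsv[205,370],hsv[150,330],hsv[230,300])
mk=(hsv[...,0]<28)&(hsv[...,0]>12)&(hsv[...,1]>90); mk[:190]=0; mk[220:]=0; mk[:,:325]=0; mk[:,415:]=0
vv,uu=np.nonzero(mk); W=onz(c,np.c_[uu,vv],.08); print('col rect',cv2.minAreaRect(W[:,:2].astype(np.float32)),len(W),W.mean(0))
m=(abs(P[:,2]-.03)<.008)&(u>270)&(u<400)&(v>70)&(v<195)
print('board', cv2.minAreaRect(P[m,:2].astype(np.float32)),m.sum(),np.median(P[m,2]))
mb=np.zeros(d.shape,np.uint8); mb[v[m],u[m]]=255; cv2.imwrite('pics/mb.png',mb)
m=(abs(P[:,2]-.052)<.008)&(u>320)&(u<360)&(v>140)&(v<180)
print('bar', cv2.minAreaRect(P[m,:2].astype(np.float32)),m.sum(),P[m].mean(0))
m=(abs(P[:,2]-.052)<.008)&(u>310)&(u<350)&(v>95)&(v<125)
print('bar2', cv2.minAreaRect(P[m,:2].astype(np.float32)),m.sum(),P[m].mean(0))
E
```

```text
panel rect ((0.4928264021873474, -0.13459637761116028), (0.02295759692788124, 0.18019746243953705), 4.922149181365967) 653 0.0806234199388769 [ 0.49242521 -0.13456108  0.08038877]
[ 18 111 186] [ 14  35 183] [ 17  20 116]
col rect ((0.4951131343841553, -0.13476887345314026), (0.023424381390213966, 0.1762952208518982), 4.094257831573486) 493 [ 0.4932318  -0.13448444  0.08      ]
board ((0.6780535578727722, -0.06077307462692261), (0.300448477268219, 0.3125765323638916), 76.32060241699219) 5752 0.030527044349263788
bar ((0.6212173700332642, -0.06571666151285172), (0.03253139555454254, 0.009273575618863106), 12.879319190979004) 46 [ 0.62119832 -0.065393    0.05174847]
bar2 ((0.7573482394218445, -0.033027827739715576), (0.00963896419852972, 0.034517619758844376), 21.671977996826172) 52 [ 0.75659377 -0.03174445  0.05127964]
```

View pics/topz.png

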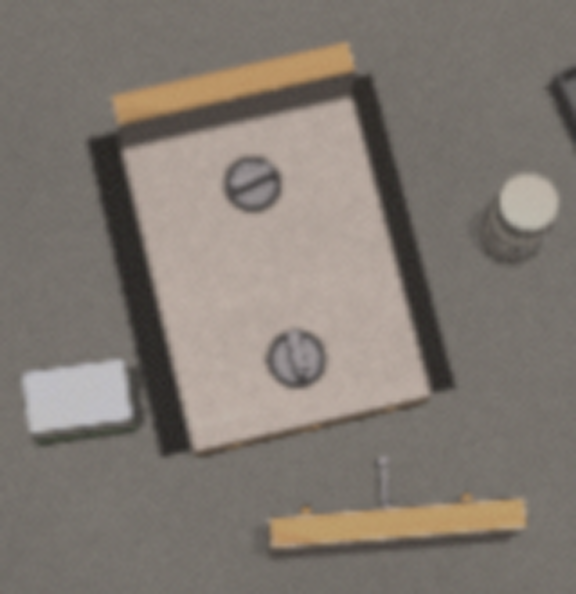

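```bash
python3 - <<'E'
from station import bot
import numpy as np,cv2
from h import *
p=cv2.imread('pics/top0.png'); d=np.load('pics/top0d.npy'); c=bot.calibration('top')
P,u,v=cloud(c,d)
hsv=cv2.cvtColor(p,cv2.COLOR_BGR2HSV)
mk=((p[...,2].astype(int)>140)&(hsv[...,1]<70)).astype(np.uint8)
z=np.zeros_like(d); z[v,u]=P[:,2]
mk[(z>.04)|(z<.02)]=0
mk[:85]=0;mk[190:]=0;mk[:,:285]=0;mk[:,385:]=0
n,l,s,_=cv2.connectedComponentsWithStats(mk); i=1+s[1:,4].argmax(); mk=(l==i).astype(np.uint8)
cs,_=cv2.findContours(mk,cv2.RETR_EXTERNAL,cv2.CHAIN_APPROX_NONE)
C=max(cs,key=len).reshape(-1,2); W=onz(c,C,.03)[:,:2]
r=cv2.minAreaRect(W.astype(np.float32)); print(r)
bx=cv2.boxPoints(r); print(bx)
# line fits per side (excluding corners)
cen=np.array(r[0]); a=np.deg2rad(r[2]); ax=np.array([np.cos(a),np.sin(a)]); ay=np.array([-ax[1],ax[0]])
loc=np.c_[(W-cen)@ax,(W-cen)@ay]; h=np.array(r[1])/2
for k in (0,1):
  for sg in (1,-1):
    m=(abs(loc[:,k]*sg-h[k])<.006)&(abs(loc[:,1-k])<h[1-k]-.012)
    pf=np.polyfit(loc[m,1-k],loc[m,k],1); print(k,sg,'off',pf[1],'size half',h[k],'slope deg',np.rad2deg(pf[0]),'rms',np.std(loc[m,k]-np.polyval(pf,loc[m,1-k])))
# mat & depth heights
for uv in [(295,130),(378,150),(297,170),(380,165),(282,170)]: print(uv,z[uv[1],uv[0]])
E
```

```text
((0.689633846282959, -0.04966309666633606), (0.23989562690258026, 0.17905114591121674), 13.759845733642578)
[[ 0.5518345   0.00876328]
 [ 0.5944223  -0.16514932]
 [ 0.82743317 -0.10808947]
 [ 0.7848454   0.06582312]]
0 1 off 0.11838258607289283 size half 0.11994781345129013 slope deg 0.1729585703171862 rms 0.0008353791746764907
0 -1 off -0.11842757659277679 size half 0.11994781345129013 slope deg -0.034869011398362286 rms 0.0007870389986900203
1 1 off 0.08790707421872798 size half 0.08952557295560837 slope deg -0.26424860218276613 rms 0.0007912938648859801
1 -1 off -0.08815332314766261 size half 0.08952557295560837 slope deg -0.030607443821851894 rms 0.0007759605492451151
(295, 130) -0.00051209226
(378, 150) 0.0024637524
(297, 170) 0.00012562163
(380, 165) 0.00513322
(282, 170) 0.05447533
```

```bash
cat > plan.py <<'E'
import numpy as np
from scipy.spatial.transform import Rotation as R
def state(o):
    q=o['tool_rot']; return np.array(o['eef_pos']),R.from_quat([q[1],q[2],q[3],q[0]])
def goal(yawdeg,flip=False):
    # tool x down, tool z along yaw in plane
    a=np.deg2rad(yawdeg+(180 if flip else 0)); z=np.array([np.cos(a),np.sin(a),0]); x=np.array([0,0,-1.]); y=np.cross(z,x)
    return R.from_matrix(np.c_[x,y,z])
def delta(o,pos,Rg):
    p,r=state(o); return r.inv().apply(np.array(pos)-p)*1000,(r.inv()*Rg).as_rotvec()*180/np.pi/6
E
python3 - <<'E'
from station import bot
from plan import *
o=bot.get_obs(); p,r=state(o); print(np.round(r.as_matrix(),3))
np.set_printoptions(suppress=True,precision=2)
for f in (0,1):
    print(delta(o,[.493,-.1345,.2],goal(4.7,f)))
print('after rot shift', goal(4.7,0).inv().apply(np.array([.493,-.1345,.2])-p)*1000)
print('after rot shift', goal(4.7,1).inv().apply(np.array([.493,-.1345,.2])-p)*1000)
E
```

```text
[[-0.    -0.941  0.338]
 [-0.001  0.338  0.941]
 [-1.    -0.    -0.001]]
(array([   4.23, -509.41, -634.44]), array([10.92, -0.01,  0.01]))
(array([   4.23, -509.41, -634.44]), array([-19.08,  -0.01,  -0.01]))
after rot shift [   3.21 -788.41  201.07]
after rot shift [   3.21  788.41 -201.07]
```

```bash
python3 -m jog '-20 -34 -20 0 0 0 85; -20 -34 -20 0 0 0 85; 0 -34 -20 1 0 0 85; 0 0 0 1 0 0 85; 0 0 0 1 0 0 85'
python3 - <<'E'
from station import bot
from plan import *
np.set_printoptions(suppress=True,precision=3)
o=bot.get_obs(); p,r=state(o); print(p,o['q']);print(np.round(r.as_matrix(),3))
E
```

```text
t: 0.65
eef_pos: [0.3055, 0.5428, 0.2442]
tool_rot: [0.636, -0.309, 0.636, 0.309]
contact_force: [0.1, 0.5, -0.4]
gripper_width: 0.991
[0.305 0.543 0.244] [-1.242  0.357  0.11   1.647 -0.042  1.14  -0.217]
[[ 0.    -0.786  0.618]
 [-0.     0.618  0.786]
 [-1.    -0.     0.   ]]
```

```bash
python3 -m jog '0 -25 -30 1.2 0 0 85; 0 -25 -35 1.2 0 0 85; 0 -25 -35 1.2 0 0 85; 0 -20 -40 1.2 0 0 85; 0 -20 -40 1.2 0 0 85'
python3 - <<'E'
from station import bot
from plan import *
np.set_printoptions(suppress=True,precision=3)
o=bot.get_obs(); p,r=state(o); print(p,o['q']);print(delta(o,[.493,-.1345,.2],goal(4.7)))
E
```

```text
t: 1.15
eef_pos: [0.2327, 0.3476, 0.2436]
tool_rot: [0.7, -0.098, 0.7, 0.097]
contact_force: [-1.6, -0.0, 0.5]
gripper_width: 1.0
[0.233 0.348 0.244] [-1.304 -0.007  0.174  2.088  0.001  1.061 -0.855]
(array([  43.826, -534.785,  118.942]), array([ 1.854, -0.002,  0.005]))
```

```bash
python3 -m jog '0 0 45 1 0 0 85; 0 -15 40 0.85 0 0 85; 0 -30 35 0 0 0 85; 0 -40 25 0 0 0 85; 0 -45 10 0 0 0 85'
python3 - <<'E'
from station import bot
from plan import *
np.set_printoptions(suppress=True,precision=3)
o=bot.get_obs(); p,r=state(o); print(p,o['q']);print(delta(o,[.493,-.1345,.2],goal(4.7)))
E
```

```text
t: 1.65
eef_pos: [0.4003, 0.2453, 0.244]
tool_rot: [0.707, -0.032, 0.706, 0.031]
contact_force: [1.1, -0.1, -0.1]
gripper_width: 0.996
[0.4   0.245 0.244] [-1.041  0.084  0.384  2.001 -0.035  1.062 -0.552]
(array([  44.225, -386.546,   58.363]), array([0.069, 0.012, 0.004]))
```

```bash
python3 -m jog '0 -45 20 0 0 0 85; 0 -45 15 0 0 0 85; 0 -45 10 0 0 0 85; 0 -45 5 0 0 0 85; 0 -45 5 0 0 0 85'
python3 -m jog '10 -45 0 0 0 0 85; 10 -45 0 0 0 0 85; 0 -40 0 0 0 0 85; 0 0 0 0 0 0 85'
python3 - <<'E'
from station import bot
from plan import *
np.set_printoptions(suppress=True,precision=3)
o=bot.get_obs(); p,r=state(o); print(p,o['q']);print(delta(o,[.493,-.1345,.2],goal(4.7)))
E
```

```text
t: 2.15
eef_pos: [0.4732, 0.0254, 0.244]
tool_rot: [0.706, -0.032, 0.706, 0.032]
contact_force: [0.0, -0.3, -1.0]
gripper_width: 0.993
t: 2.55
eef_pos: [0.484, -0.1083, 0.2241]
tool_rot: [0.707, -0.029, 0.707, 0.028]
contact_force: [0.3, 0.1, -0.1]
gripper_width: 0.995
[ 0.484 -0.108  0.224] [-0.524  0.177  0.706  1.986 -0.131  1.023  0.324]
(array([ 24.134, -26.792,   6.833]), array([-0.013, -0.001,  0.023]))
```

Now a wrist look for a closer measurement.

```bash
python3 -m jog '0 -27 7 0 0 0 85; 0 0 0 0 0 0 85; 0 0 0 0 0 0 85'
python3 - <<'E'
from station import bot
import cv2,numpy as np,json
c=bot.calibration('wrist'); p,d=bot.read_camera('wrist')
cv2.imwrite('pics/w1.png',p[:,:,::-1]); np.save('pics/w1d.npy',d); json.dump({k:np.array(v).tolist() for k,v in c.items()},open('pics/w1c.json','w'))
print(np.round(c['T'],3))
E
```

```text
t: 2.85
eef_pos: [0.494, -0.1281, 0.2238]
tool_rot: [0.706, -0.031, 0.707, 0.032]
contact_force: [-0.5, 0.5, -0.7]
gripper_width: 0.996
[[ 0.996 -0.086 -0.023  0.488]
 [ 0.089  0.957  0.276 -0.059]
 [-0.001 -0.277  0.961  0.394]
 [ 0.     0.     0.     1.   ]]
```

View pics/w1.png

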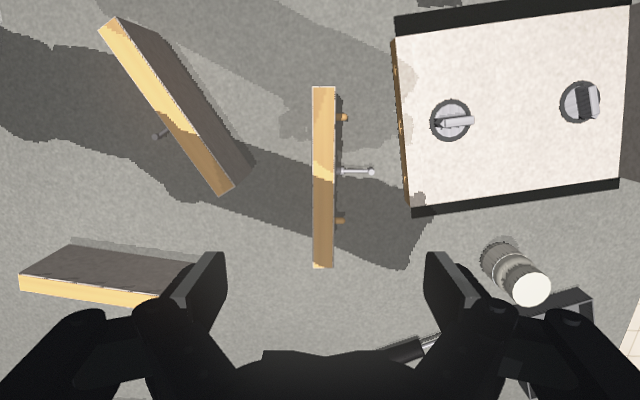

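The panel's top edge runs from (323,87) to (323,268), with its bolt head at (372,171). The board's open edge is at (395,40)–(409,215), its finger bar at (457,121). The pill bottle, at (525,290), is to the right.

```bash
cat > meas.py <<'E'
import numpy as np,cv2,json
from h import *
def fit(W,r):
    cen=np.array(r[0]); a=np.deg2rad(r[2]); ax=np.array([np.cos(a),np.sin(a)]); ay=np.array([-ax[1],ax[0]])
    loc=np.c_[(W-cen)@ax,(W-cen)@ay]; h=np.array(r[1])/2
    for k in (0,1):
      for sg in (1,-1):
        m=(abs(loc[:,k]*sg-h[k])<.006)&(abs(loc[:,1-k])<h[1-k]-.008)
        if m.sum()<5: continue
        pf=np.polyfit(loc[m,1-k],loc[m,k],1); res=loc[m,k]-np.polyval(pf,loc[m,1-k])
        g=abs(res)<.0015; 
        if g.sum()<5: continue
        pf=np.polyfit(loc[m,1-k][g],loc[m,k][g],1)
        mid=cen+(ax,ay)[k]*pf[1]; t=np.deg2rad((a*180/np.pi)); sl=np.rad2deg(np.arctan(pf[0]))*(-1 if k==0 else 1)
        print('  side',k,sg,'mid',np.round(mid,4),'line normal/dir ang',round(r[2]+sl,2),'n',g.sum())
def region(c,d,zc,tol,roi,extra=None):
    P,u,v=cloud(c,d); u0,v0,u1,v1=roi
    m=(abs(P[:,2]-zc)<tol)&(u>=u0)&(u<u1)&(v>=v0)&(v<v1)
    mk=np.zeros(d.shape,np.uint8); mk[v[m],u[m]]=1
    if extra is not None: mk&=extra.astype(np.uint8)
    n,l,s,_=cv2.connectedComponentsWithStats(mk); i=1+s[1:,4].argmax(); mk=(l==i).astype(np.uint8)
    C=max(cv2.findContours(mk,cv2.RETR_EXTERNAL,cv2.CHAIN_APPROX_NONE)[0],key=len).reshape(-1,2)
    W=onz(c,C,zc)[:,:2]; r=cv2.minAreaRect(W.astype(np.float32)); 
    print('z med',np.median(P[m,2]),'rect',[np.round(x,4) for x in r]); fit(W,r); return mk,W,r
E
python3 - <<'E'
from meas import *
p=cv2.imread('pics/w1.png'); d=np.load('pics/w1d.npy'); c=json.load(open('pics/w1c.json'))
print('PANEL'); region(c,d,.08,.006,(290,60,360,290))
hsv=cv2.cvtColor(p,cv2.COLOR_BGR2HSV)
print('PANEL col'); 
mk=(hsv[...,1]>60)
region(c,d,.08,.02,(290,60,360,290),mk)
print('BOARD'); region(c,d,.03,.006,(380,0,640,260),p[...,2]>170)
print('BAR'); region(c,d,.052,.005,(425,95,500,150))
E
```

```text
PANEL
z med 0.08052842308752003 rect [array([ 0.4922, -0.1352]), array([0.022, 0.178]), np.float64(4.7643)]
  side 0 1 mid [ 0.5027 -0.1344] line normal/dir ang 4.79 n 165
  side 0 -1 mid [ 0.4818 -0.1361] line normal/dir ang 4.93 n 164
  side 1 1 mid [ 0.4849 -0.0466] line normal/dir ang 5.1 n 7
  side 1 -1 mid [ 0.4996 -0.2238] line normal/dir ang 5.16 n 6
PANEL col
z med 0.08052842308752003 rect [array([ 0.4927, -0.1356]), array([0.0194, 0.1771]), np.float64(4.6344)]
  side 0 1 mid [ 0.5016 -0.1349] line normal/dir ang 4.84 n 164
  side 0 -1 mid [ 0.4833 -0.1364] line normal/dir ang 4.94 n 163
BOARD
z med 0.030025600530526497 rect [array([ 0.6893, -0.0504]), array([0.2404, 0.1803]), np.float64(13.7007)]
  side 0 1 mid [ 0.8053 -0.0221] line normal/dir ang 13.76 n 157
  side 0 -1 mid [ 0.5732 -0.0787] line normal/dir ang 13.67 n 152
  side 1 1 mid [0.6682 0.0363] line normal/dir ang 13.71 n 220
  side 1 -1 mid [ 0.7105 -0.1373] line normal/dir ang 13.77 n 186
BAR
z med 0.05170775709161446 rect [array([ 0.6207, -0.0667]), array([0.0343, 0.0094]), np.float64(13.1666)]
  side 1 1 mid [ 0.6198 -0.0626] line normal/dir ang 12.61 n 19
  side 1 -1 mid [ 0.6217 -0.0707] line normal/dir ang 11.91 n 19
```

```bash
python3 - <<'E'
from station import bot
from plan import *
np.set_printoptions(suppress=True,precision=3)
o=bot.get_obs(); p,r=state(o); print(p,o['q']);print(delta(o,[.4923,-.1352,.045],goal(4.85)))
E
```

```text
[ 0.494 -0.127  0.224] [-0.478  0.211  0.712  1.956 -0.161  1.031  0.397]
(array([178.754,  -7.654,  -2.264]), array([ 0.054, -0.006, -0.005]))
```

```bash
python3 -m jog '40 -8 -2 0 0 0 60; 40 0 0 0 0 0 60; 30 0 0 0 0 0 60; 0 0 0 0 0 0 60; 0 0 0 0 0 0 60'
python3 - <<'E'
from station import bot
from plan import *
np.set_printoptions(suppress=True,precision=3)
for i in range(2):
    o=bot.get_obs(); p,r=state(o); print(p);print(delta(o,[.4923,-.1352,.045],goal(4.85)),o['contact_force'],o['torque'])
E
```

```text
t: 3.4
eef_pos: [0.493, -0.1358, 0.1144]
tool_rot: [0.706, -0.032, 0.707, 0.032]
contact_force: [0.5, 0.2, -0.3]
gripper_width: 0.704
[ 0.493 -0.136  0.114]
(array([69.446,  0.674, -0.602]), array([ 0.058, -0.006, -0.002])) [ 0.53   0.207 -0.275] [-0.035 -0.014 -0.012]
[ 0.493 -0.136  0.114]
(array([69.446,  0.674, -0.602]), array([ 0.058, -0.006, -0.002])) [ 0.53   0.207 -0.275] [-0.035 -0.014 -0.012]
```

```bash
python3 -m jog '35 0 0 0 0 0 60; 34 0 0 0 0 0 60; 0 0 0 0 0 0 60; 0 0 0 0 0 0 60'
python3 -m jog '0 0 0 0 0 0 30 25; 0 0 0 0 0 0 10 25' 25; python3 -m jog '0 0 0 0 0 0 10; 0 0 0 0 0 0 10; 0 0 0 0 0 0 10' 30
```

```text
t: 3.8
eef_pos: [0.494, -0.1366, 0.0467]
tool_rot: [0.707, -0.032, 0.706, 0.032]
contact_force: [0.1, -0.9, 0.6]
gripper_width: 0.7
t: 4.1
eef_pos: [0.4941, -0.1366, 0.0466]
tool_rot: [0.707, -0.032, 0.705, 0.032]
contact_force: [-1.6, -0.1, 10.0]
gripper_width: 0.244schema error: expected 7 numbers
```

```bash
python3 - <<'E'
from station import bot
from plan import *
np.set_printoptions(suppress=True,precision=4)
o=bot.get_obs(); p,r=state(o); print(o['t'],p,o['contact_force'],o['torque'],o['gripper_width'])
g=goal(13.72); print(np.round(r.as_matrix(),3)); print(delta(o,[.5003,-.0983,.0467],g), g.inv().apply(np.array([.5003,-.0983,.0467])-p)*1000)
E
```

```text
4.1 [ 0.4941 -0.1366  0.0466] [-1.5537 -0.1194  9.9689] [ 0.2248  0.3572 -0.0197] 0.2436554713932962
[[ 0.003 -0.09   0.996]
 [ 0.     0.996  0.09 ]
 [-1.    -0.     0.003]]
(array([-0.1154, 37.6395,  9.6078]), array([-1.4291,  0.0254,  0.002 ])) [-0.1407 35.7864 15.1119]
```

```bash
python3 -m jog '-0.3 8 3 -0.5 0 0 10; 0 10 3 -0.5 0 0 10; 0 10 4 -0.43 0 0 10; 0 8 4 0 0 0 10; 0 0 0 0 0 0 10' 30
python3 -m jog '0 0 0 0 0 0 10; 0 0 0 0 0 0 10'
python3 - <<'E'
from station import bot
import cv2,numpy as np,json
from plan import *
np.set_printoptions(suppress=True,precision=4)
o=bot.get_obs(); p,r=state(o); print(o['t'],p,o['contact_force'],o['torque'],o['q'])
print(np.round(r.as_matrix(),3))
c=bot.calibration('wrist'); p,d=bot.read_camera('wrist')
cv2.imwrite('pics/w2.png',p[:,:,::-1]); np.save('pics/w2d.npy',d); json.dump({k:np.array(v).tolist() for k,v in c.items()},open('pics/w2c.json','w'))
c=bot.calibration('top'); p,d=bot.read_camera('top')
cv2.imwrite('pics/top2.png',p[:,:,::-1]); np.save('pics/top2d.npy',d)
E
```

```text
t: 4.6
eef_pos: [0.5024, -0.0982, 0.0465]
tool_rot: [0.703, -0.086, 0.701, 0.085]
contact_force: [-1.0, -1.6, 9.9]
gripper_width: 0.248
t: 4.8
eef_pos: [0.5024, -0.0982, 0.0465]
tool_rot: [0.703, -0.085, 0.701, 0.085]
contact_force: [-1.0, -0.3, 9.5]
gripper_width: 0.247
4.8 [ 0.5024 -0.0982  0.0465] [-0.9658 -0.3133  9.5032] [-0.1474  0.0593  0.0339] [-0.346   0.4785  0.5255  2.1008 -0.3907  0.6535  0.6869]
[[ 0.003 -0.24   0.971]
 [ 0.     0.971  0.24 ]
 [-1.    -0.     0.003]]
```

View pics/w2.png

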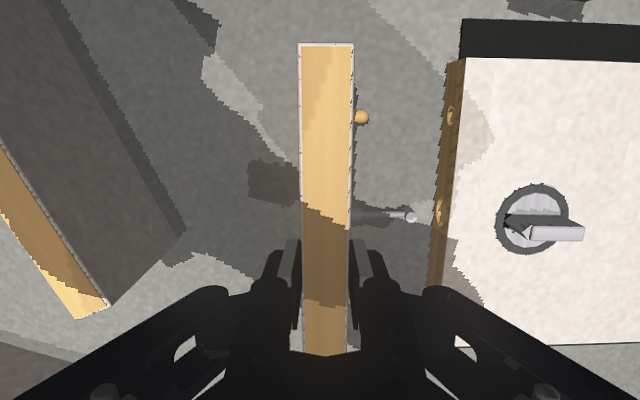

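View pics/top2.png

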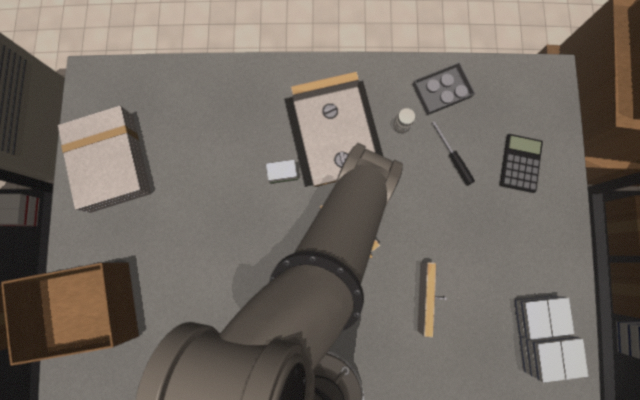

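The wrist view shows the panel top from (299,43) to (353,43) and downwards. A dowel is at (362,117) facing its hole at (451,116). The bolt head is at (411,216) facing the hole at (441,210). Board corner is at (464,57).

```bash
python3 - <<'E'
from meas import *
np.set_printoptions(suppress=True,precision=4)
p=cv2.imread('pics/w2.png'); d=np.load('pics/w2d.npy'); c=json.load(open('pics/w2c.json'))
print('PANEL'); mk,W,r=region(c,d,.08,.008,(285,20,370,235))
print('BOARD'); mk2,W2,r2=region(c,d,.03,.006,(440,40,640,345),p[...,2]>150)
# subpixel-ish direct lines
def line(pts): 
    vx,vy,x0,y0=cv2.fitLine(pts.astype(np.float32),cv2.DIST_HUBER,0,.001,.001).ravel(); return np.array([x0,y0]),np.rad2deg(np.arctan2(vy,vx))
def rows(mk,vs,side):
    out=[]
    for v in vs:
        u=np.nonzero(mk[v])[0]
        if len(u): out.append([u.min()-.5 if side<0 else u.max()+.5,v])
    return np.array(out,float)
def cols(mk,us):
    out=[]
    for u in us:
        v=np.nonzero(mk[:,u])[0]
        if len(v): out.append([u,v.min()-.5])
    return np.array(out,float)
pl=line(onz(c,rows(mk,range(60,220),-1),.08)[:,:2]); pr=line(onz(c,rows(mk,range(60,220),1),.08)[:,:2]); pe=line(onz(c,cols(mk,range(306,348)),.08)[:,:2])
be=line(onz(c,rows(mk2,range(75,330),-1),.03)[:,:2]); bs=line(onz(c,cols(mk2,range(480,636)),.03)[:,:2])
for n,l in zip('panel_left panel_right panel_end board_edge board_side'.split(),(pl,pr,pe,be,bs)): print(n,l)
# board frame using angle be
a=np.deg2rad(be[1]-90 if be[1]>0 else be[1]+90); ax=np.array([np.cos(a),np.sin(a)]); ay=np.array([-ax[1],ax[0]])
print('board ang',np.rad2deg(a))
ex=be[0]@ax; sy=bs[0]@ay
print('panel right x',pr[0]@ax-ex,'left x',pl[0]@ax-ex,'panel end y minus board side y',pe[0]@ay-sy)
# bolt head, dowel, holes
print('bolt', onz(c,[[411,216]],.022)); b=onz(c,[[411,216]],.022)[0,:2]; print('bolt in board frame', b@ax-ex, b@ay-(sy-.09))
E
```

```text
PANEL
z med 0.08050978763443765 rect [array([ 0.4896, -0.0477]), array([0.0219, 0.077 ]), np.float64(13.6014)]
  side 0 1 mid [ 0.5    -0.0452] line normal/dir ang 13.66 n 151
  side 0 -1 mid [ 0.4791 -0.0502] line normal/dir ang 13.67 n 151
  side 1 1 mid [ 0.4805 -0.0103] line normal/dir ang 13.91 n 16
  side 1 -1 mid [ 0.4986 -0.0851] line normal/dir ang 13.84 n 14
BOARD
z med 0.030059498446010025 rect [array([ 0.6311, -0.0686]), array([0.1211, 0.2114]), np.float64(29.1397)]
  side 0 1 mid [ 0.683  -0.0396] line normal/dir ang 29.07 n 273
  side 0 -1 mid [ 0.5814 -0.0963] line normal/dir ang 28.87 n 81
  side 1 1 mid [0.5832 0.0173] line normal/dir ang 17.44 n 48
  side 1 -1 mid [ 0.6746 -0.1466] line normal/dir ang 14.48 n 20
panel_left (array([ 0.4797, -0.0536], dtype=float32), np.float32(-76.31641))
panel_right (array([ 0.4998, -0.0434], dtype=float32), np.float32(-76.35763))
panel_end (array([ 0.4811, -0.01  ], dtype=float32), np.float32(13.915043))
board_edge (array([ 0.5707, -0.0606], dtype=float32), np.float32(-71.20199))
board_side (array([0.6   , 0.0204], dtype=float32), np.float32(13.406896))
board ang 18.798012
panel right x -0.061587006 left x -0.0838545 panel end y minus board side y 0.009566873
bolt [[ 0.553  -0.0841  0.022 ]]
bolt in board frame -0.024272661820856467 0.006270894221118206
```

```bash
python3 - <<'E'
from meas import *
np.set_printoptions(suppress=True,precision=4)
p=cv2.imread('pics/w2.png'); d=np.load('pics/w2d.npy'); c=json.load(open('pics/w2c.json'))
P,u,v=cloud(c,d); z=np.zeros_like(d); z[v,u]=P[:,2]
g=p.astype(int); sat=g.max(2)-g.min(2)
pts=[]
for r in range(66,340,6):
    # white top: leftmost pixel from right run where colour is low saturation & z>.026
    m=(z[r]>.0265)&(z[r]<.034)&(g[r,:,0]>0.72*g[r,:,2])
    i=500 if not (180<r<260) else 480
    while m[i-1]: i-=1
    pts.append((i-.5,r))
print([(float(a),b) for a,b in pts])
pts=np.array(pts); W=onz(c,pts,.03)[:,:2]
vx,vy,x0,y0=cv2.fitLine(W.astype(np.float32),cv2.DIST_HUBER,0,.001,.001).ravel(); print(np.rad2deg(np.arctan2(vy,vx)),x0,y0)
a=np.deg2rad(13.72);ax=np.array([np.cos(a),np.sin(a)]); ay=np.array([-ax[1],ax[0]])
ex=np.median(W@ax); print('edge x',W@ax-ex)
S=np.array([.6,.0204])@ay
for n,q in dict(pl=[.4797,-.0536],pr=[.4998,-.0434],pe=[.4811,-.0100],bolt=[.553,-.0841],edgemid_prev=[.5728,-.0790],bar=[.6207,-.0667],tcp=[.5024,-.0982]).items(): q=np.array(q); print(n,q@ax-ex,q@ay-(S-.09))
E
```

```text
[(464.5, 66), (464.5, 72), (463.5, 78), (462.5, 84), (462.5, 90), (461.5, 96), (461.5, 102), (460.5, 108), (460.5, 114), (459.5, 120), (458.5, 126), (457.5, 132), (457.5, 138), (456.5, 144), (456.5, 150), (455.5, 156), (454.5, 162), (454.5, 168), (453.5, 174), (452.5, 180), (452.5, 186), (451.5, 192), (465.5, 198), (450.5, 204), (449.5, 210), (448.5, 216), (447.5, 222), (447.5, 228), (446.5, 234), (446.5, 240), (445.5, 246), (444.5, 252), (443.5, 258), (443.5, 264), (442.5, 270), (441.5, 276), (441.5, 282), (450.5, 288), (461.5, 294), (473.5, 300), (482.5, 306), (492.5, 312), (499.5, 318), (499.5, 324), (499.5, 330), (499.5, 336)]
-76.34485 0.56827426 -0.061003525
edge x [-0.0001  0.0002 -0.     -0.0002  0.0001 -0.0001  0.0002 -0.      0.0003
  0.0001 -0.0001 -0.0003  0.     -0.0002  0.0002 -0.     -0.0002  0.0001
 -0.0001 -0.0003  0.0001 -0.0001  0.0086  0.0001 -0.0001 -0.0003 -0.0005
 -0.0001 -0.0003  0.0002 -0.     -0.0002 -0.0004  0.     -0.0002 -0.0004
  0.0001  0.0063  0.0139  0.0223  0.0288  0.0361  0.0415  0.0423  0.0431
  0.0439]
pl -0.08437149654503717 0.04664391236599261
pr -0.062425814016416115 0.0517856064791207
pe -0.0726705147923784 0.0886677987405766
bolt -0.02039691687391465 -0.0003709061054552598
edgemid_prev 4.7721680223933305e-05 -0.00011253739482386393
bar 0.04949824207383735 0.0004757081328387036
tcp -0.07289731559626811 -0.002067412513904715
```

```bash
python3 - <<'E'
import cv2
p=cv2.imread('pics/w2.png')
cv2.imwrite('pics/w2z.png',cv2.resize(p[95:235,340:480],None,fx=4.2,fy=4.2,interpolation=cv2.INTER_CUBIC))
E
```

```text
(no output)
```

View pics/w2z.png

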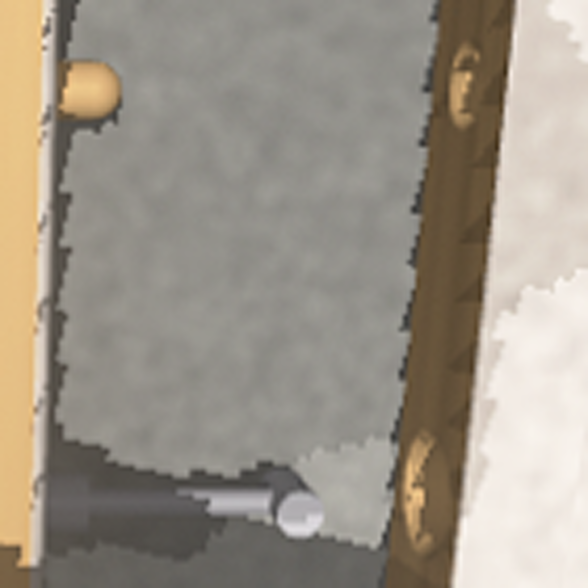

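```bash
python3 - <<'E'
from meas import *
np.set_printoptions(suppress=True,precision=4)
c=json.load(open('pics/w2c.json'))
a=np.deg2rad(13.68);ax=np.array([np.cos(a),np.sin(a)]); ay=np.array([-ax[1],ax[0]])
E=np.array([.5728,-.0790])
for n,uv,z in [('dowel',(360,116.2),.016),('dhole',(450.7,115.2),.016),('bolt',(411.2,217.1),.022),('bhole',(439.8,212.1),.016)]:
    w=onz(c,[uv],z)[0,:2]-E; print(n,w@ax,w@ay)
E
```

```text
dowel -0.052947958402836844 0.05886706822392983
dhole 7.106469640984275e-05 0.05987003082843905
bolt -0.020209608414020808 -0.0009584718487083293
bhole -0.0006421165336852908 0.0002855423290417439
```

```bash
python3 -m jog '0 1.2 4 0 0 0 10; 0 0 8 0 0 0 10; 0 0 8 0 0 0 10; 0 0 8 0 0 0 10; 0 0 0 0 0 0 10' 30
python3 -m jog '0 0 6 0 0 0 10; 0 0 5 0 0 0 10; 0 0 0 0 0 0 10'
python3 - <<'E'
from station import bot
import cv2,numpy as np,json
from plan import *
np.set_printoptions(suppress=True,precision=4)
o=bot.get_obs(); p,r=state(o); print(o['t'],p,o['contact_force'],o['torque'])
print(np.round(r.as_matrix(),3))
a=np.deg2rad(13.68);ax=np.array([np.cos(a),np.sin(a)]); ay=np.array([-ax[1],ax[0]]); w=p[:2]-np.array([.5728,-.0790]); print('tcp in board',w@ax,w@ay)
c=bot.calibration('wrist'); p,d=bot.read_camera('wrist')
cv2.imwrite('pics/w3.png',p[:,:,::-1]); np.save('pics/w3d.npy',d); json.dump({k:np.array(v).tolist() for k,v in c.items()},open('pics/w3c.json','w'))
E
```

```text
t: 5.4
eef_pos: [0.5256, -0.0916, 0.0465]
tool_rot: [0.7, -0.085, 0.704, 0.085]
contact_force: [-10.4, -2.7, 23.5]
gripper_width: 0.246
t: 5.7
eef_pos: [0.5332, -0.0898, 0.0465]
tool_rot: [0.699, -0.084, 0.705, 0.085]
contact_force: [-17.6, -3.7, 33.0]
gripper_width: 0.246
5.7 [ 0.5332 -0.0898  0.0465] [-17.5841  -3.6725  32.9661] [-1.0555  4.8741  0.0688]
[[-0.01  -0.237  0.971]
 [ 0.001  0.971  0.237]
 [-1.     0.003 -0.009]]
tcp in board -0.04105593822358591 -0.0011310951798516795
```

View pics/w3.png

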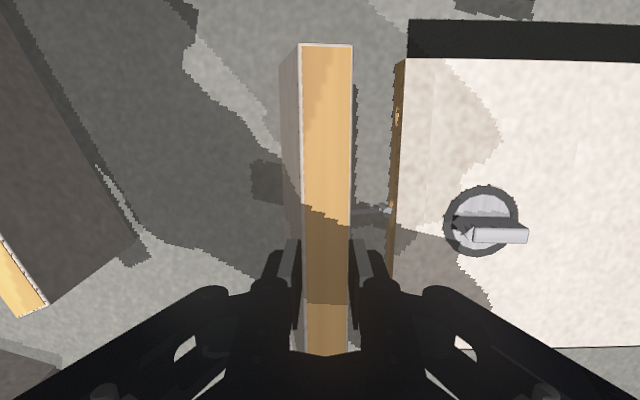

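The panel tilts forward slightly in the grip as it drags on the bench, with 33 N of upward force. I'll lift a little to unload it.

```bash
python3 -m jog '-0.5 0 0 0 0 0 10; 0 0 0 0 0 0 10'; python3 -m jog '-0.5 0 0 0 0 0 10; 0 0 0 0 0 0 10'
cat > st.py <<'E'
from station import bot
from plan import *
np.set_printoptions(suppress=True,precision=4)
o=bot.get_obs(); p,r=state(o)
a=np.deg2rad(13.68);ax=np.array([np.cos(a),np.sin(a)]); ay=np.array([-ax[1],ax[0]]); w=p[:2]-np.array([.5728,-.0790]); 
f=o['contact_force']; m=r.as_matrix()
print('t',o['t'],'tcp board',np.round([w@ax*1000,w@ay*1000,p[2]*1000],2),'F along,side,up',np.round([f[:2]@ax,f[:2]@ay,f[2]],1),'M',np.round(o['torque'],2),'xtool',np.round(m[:,0],4),'yaw',round(float(np.rad2deg(np.arctan2(m[1,2],m[0,2]))),2))
E
python3 st.py
```

```text
t: 5.95
eef_pos: [0.5331, -0.0898, 0.0466]
tool_rot: [0.699, -0.084, 0.705, 0.085]
contact_force: [-16.6, -4.4, 25.4]
gripper_width: 0.243
t: 6.15
eef_pos: [0.533, -0.0898, 0.0467]
tool_rot: [0.699, -0.084, 0.705, 0.085]
contact_force: [-15.1, -5.0, 21.6]
gripper_width: 0.243
t 6.15 tcp board [-41.27  -1.09  46.65] F along,side,up [-15.8  -1.3  21.6] M [-1.23  3.99 -0.01] xtool [-0.0093  0.0003 -1.    ] yaw 13.73
```

```bash
python3 -m jog '-0.8 0 0 0 0 0 10; -0.8 0 0 0 0 0 10; 0 0 0 0 0 0 10'; python3 st.py
```

```text
t: 6.45
eef_pos: [0.5327, -0.0896, 0.047]
tool_rot: [0.699, -0.084, 0.706, 0.085]
contact_force: [-9.7, -6.1, 6.0]
gripper_width: 0.244
t 6.45 tcp board [-41.49  -0.84  46.97] F along,side,up [-10.8  -3.7   6. ] M [-1.49  3.   -0.04] xtool [-0.0099 -0.0005 -1.    ] yaw 13.75
```

```bash
cat > tilt.py <<'E'
import sys
from station import bot
from meas import *
np.set_printoptions(suppress=True,precision=4)
n=sys.argv[1]
c=bot.calibration('wrist'); p,d=bot.read_camera('wrist'); 
cv2.imwrite(f'pics/{n}.png',p[:,:,::-1]); np.save(f'pics/{n}d.npy',d); json.dump({k:np.array(v).tolist() for k,v in c.items()},open(f'pics/{n}c.json','w'))
P,u,v=cloud(c,d)
a=np.deg2rad(13.68);ax=np.array([np.cos(a),np.sin(a)]); ay=np.array([-ax[1],ax[0]]); L=np.c_[(P[:,:2]-[.5728,-.079])@ax,(P[:,:2]-[.5728,-.079])@ay,P[:,2]]
m=(u>270)&(u<362)&(v>48)&(v<215)
Q=L[m&(L[:,2]>.072)]
x0=np.median(Q[:,0]); Q=Q[abs(Q[:,0]-x0)<.009]
A=np.c_[Q[:,0]-x0,Q[:,1]-.045,np.ones(len(Q))]; k=np.linalg.lstsq(A,Q[:,2],rcond=None)[0]; k=np.linalg.lstsq(A[abs(A@k-Q[:,2])<.0015],Q[abs(A@k-Q[:,2])<.0015,2],rcond=None)[0]
print('top plane: x0',x0,'slope x deg',np.rad2deg(np.arctan(k[0])),'slope y deg',np.rad2deg(np.arctan(k[1])),'z',k[2],len(Q))
S=L[m&(L[:,2]<.07)&(L[:,2]>.015)&(L[:,0]<x0)]
if len(S)>50:
    pf=np.polyfit(S[:,2],S[:,0],1); g=abs(np.polyval(pf,S[:,2])-S[:,0])<.002
    A=np.c_[S[g,2]-.04,S[g,1]-.045,np.ones(g.sum())]; k=np.linalg.lstsq(A,S[g,0],rcond=None)[0]
    print('outer face: lean deg',np.rad2deg(np.arctan(k[0])),'x at z40',k[2],'yaw rel',np.rad2deg(np.arctan(-k[1])),g.sum())
T=L[m&(L[:,2]>.075)]; print('top x range',np.percentile(T[:,0],[2,98]),'y max',np.percentile(T[:,1],99))
E
python3 tilt.py w4
```

```text
top plane: x0 -0.04219038377579426 slope x deg -12.593822115895941 slope y deg -0.2758861263989329 z 0.08115569802016014 7465
outer face: lean deg 13.060007306059486 x at z40 -0.06165671920138059 yaw rel -0.13217153182675523 1924
top x range [-0.0528 -0.031 ] y max 0.08712714742364466
```

View pics/w4.png

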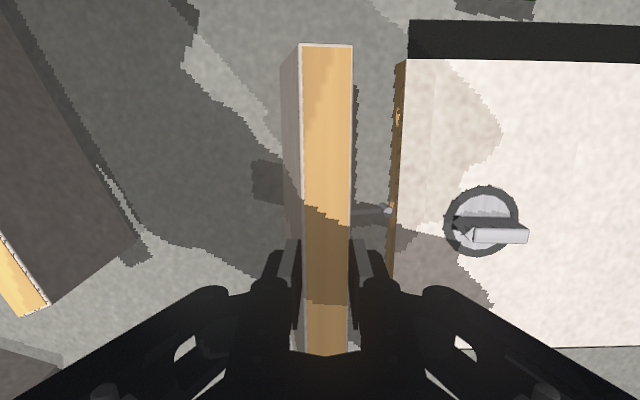

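The panel has leaned forward about 13° in the grip: the lean measures 13.1° on the outer face and 12.6° on the top plane. The bolt must be below the hole, so I'll back off before straightening it.

```bash
python3 -m jog '0 0 -4 0 0 0 10; 0 0 -6 0 0 0 10; 0 0 -6 0 0 0 10; 0 0 0 0 0 0 10' ; python3 st.py;  python3 tilt.py w5
```

```text
t: 6.9
eef_pos: [0.522, -0.0915, 0.0478]
tool_rot: [0.702, -0.085, 0.702, 0.085]
contact_force: [0.5, -0.2, -2.4]
gripper_width: 0.243
t 6.9 tcp board [-52.28  -0.16  47.84] F along,side,up [ 0.4 -0.3 -2.4] M [-0.02 -0.   -0.  ] xtool [-0.0005  0.0007 -1.    ] yaw 13.77
top plane: x0 -0.052962358250697075 slope x deg -10.35871333893418 slope y deg -0.13625317509529308 z 0.08197623473977454 7446
outer face: lean deg 10.450194368221114 x at z40 -0.0709968913127413 yaw rel -0.04952972425877229 1386
top x range [-0.0637 -0.0421] y max 0.08777642609227183
```

View pics/w5.png

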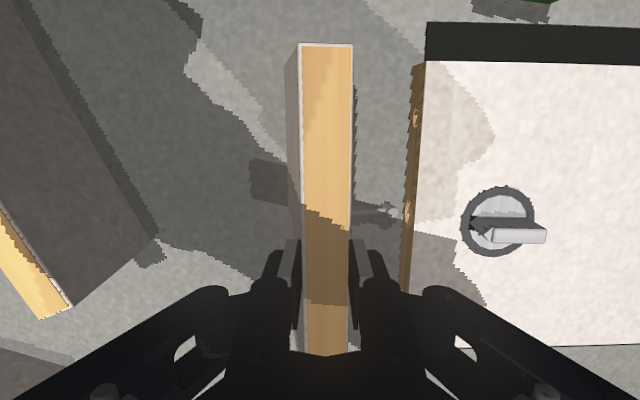

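```bash
python3 -m jog '-4 0 -10 0 0 0 10; -2 0 -8 0 0 0 10; 0 0 0 0 -0.87 0 10; 0 0 0 0 -0.87 0 10; 0 0 0 0 0 0 10' 40 ; python3 -m jog '0 0 0 0 0 0 10' ;python3 st.py;  python3 tilt.py w6
```

```text
t: 7.45
eef_pos: [0.5012, -0.0974, 0.0536]
tool_rot: [0.763, -0.075, 0.636, 0.091]
contact_force: [-0.4, 0.5, -2.4]
gripper_width: 0.239
t: 7.55
eef_pos: [0.5048, -0.0966, 0.0543]
tool_rot: [0.763, -0.076, 0.636, 0.092]
contact_force: [1.0, -0.0, -2.6]
gripper_width: 0.241
t 7.55 tcp board [-70.19  -0.98  54.25] F along,side,up [ 0.9 -0.2 -2.6] M [-0.07  0.28  0.01] xtool [ 0.1748  0.0434 -0.9836] yaw 13.65
top plane: x0 -0.0771461986441591 slope x deg 0.21688508814708438 slope y deg -0.15360190789708306 z 0.08777056336372116 7375
outer face: lean deg 0.08472122801940117 x at z40 -0.08708922730560091 yaw rel -0.1650671192159088 1325
top x range [-0.0871 -0.0657] y max 0.08700010326323936
```

```bash
python3 -m jog '3 0 -0.55 0 0 0 10; 2.4 0 -0.45 0 0 0 10; 1 0 -0.2 0 0 0 10; 0 0 0 0 0 0 10' ;python3 st.py; python3 -m jog '0.5 0 -0.1 0 0 0 10; 0 0 0 0 0 0 10';python3 st.py;python3 tilt.py w7
```

```text
t: 8.0
eef_pos: [0.5054, -0.0962, 0.047]
tool_rot: [0.763, -0.077, 0.635, 0.092]
contact_force: [-0.3, -1.0, -2.6]
gripper_width: 0.244
t 8.0 tcp board [-69.5   -0.74  47.05] F along,side,up [-0.5 -0.9 -2.6] M [-0.15  0.28 -0.01] xtool [ 0.1754  0.0429 -0.9836] yaw 13.76
t: 8.2
eef_pos: [0.5054, -0.0963, 0.0469]
tool_rot: [0.763, -0.076, 0.635, 0.092]
contact_force: [0.0, 0.6, -1.6]
gripper_width: 0.244
t 8.2 tcp board [-69.59  -0.86  46.89] F along,side,up [ 0.2  0.5 -1.6] M [ 0.01  0.2  -0.01] xtool [ 0.176   0.0431 -0.9834] yaw 13.72
top plane: x0 -0.07631742195762833 slope x deg 0.1789174332442708 slope y deg -0.10257839794175687 z 0.08049267330440767 7385
outer face: lean deg 0.0073931505893047806 x at z40 -0.0865467310041387 yaw rel -0.07091010899778241 1446
top x range [-0.0865 -0.0653] y max 0.08707038901206518
```

```bash
python3 -m jog '0 0 0 0 0 0 30; 0 0 0 0 0 0 50; 0 0 0 0 0 0 50; 0 0 0 0 0 0 50' ; python3 -m jog '-25 0 4.5 0 0 0 50; -30 0 5.4 0 0 0 60; 0 0 0 0 0.87 0 60; 0 0 0 0 0.87 0 60; 0 0 0 0 0 0 60';python3 -m jog '0 0 0 0 0 0 60';  python3 st.py;python3 tilt.py w8
```

```text
t: 8.65
eef_pos: [0.5054, -0.0964, 0.047]
tool_rot: [0.763, -0.076, 0.635, 0.092]
contact_force: [-0.3, -0.2, -0.0]
gripper_width: 0.586
t: 9.15
eef_pos: [0.5082, -0.0951, 0.1033]
tool_rot: [0.702, -0.086, 0.701, 0.085]
contact_force: [-0.1, 0.8, 0.5]
gripper_width: 0.702
t: 9.25
eef_pos: [0.505, -0.0963, 0.1023]
tool_rot: [0.702, -0.085, 0.702, 0.085]
contact_force: [0.5, -0.4, 0.1]
gripper_width: 0.704
t 9.25 tcp board [-70.    -0.76 102.3 ] F along,side,up [ 0.4 -0.5  0.1] M [ 0.02 -0.02  0.03] xtool [ 0.0008  0.0001 -1.    ] yaw 13.76
top plane: x0 -0.07580079040944672 slope x deg -0.02897173935093586 slope y deg -0.12436685422044015 z 0.08053094411290022 4889
top x range [-0.0863 -0.0653] y max 0.08875403339147983
```

View pics/w8.png

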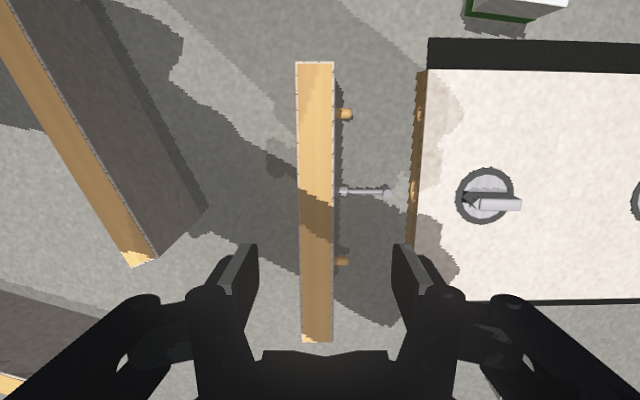

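The panel is upright and free again. Its whole top is in view, (297,62) to (318,342), with dowels at (347,113) and (342,262) and the bolt at (384,190). I'll measure the lateral offset and yaw.

```bash
cat > lat.py <<'E'
import sys
from meas import *
np.set_printoptions(suppress=True,precision=4)
n=sys.argv[1]; p=cv2.imread(f'pics/{n}.png'); d=np.load(f'pics/{n}d.npy'); c=json.load(open(f'pics/{n}c.json'))
P,u,v=cloud(c,d); z=np.zeros_like(d); z[v,u]=P[:,2]
a=np.deg2rad(13.68);ax=np.array([np.cos(a),np.sin(a)]); ay=np.array([-ax[1],ax[0]])
def L(uv,zz): w=onz(c,uv,zz)[:,:2]-[.5728,-.079]; return np.c_[w@ax,w@ay]
tm=((z>.076)&(z<.085)).astype(np.uint8); tm[:,:285]=0; tm[:,345:]=0
# panel ends (cols) and sides (rows)
top=[];bot_=[]
for uu in range(303,330):
    k=np.nonzero(tm[:,uu])[0]; top.append((uu,k.min()-.5)); bot_.append((uu,k.max()+.5))
print('panel end y',np.median(L(top,.08)[:,1]),np.median(L(bot_,.08)[:,1]))
l=[];r=[]
for vv in list(range(75,235)):
    k=np.nonzero(tm[vv])[0]; l.append((k.min()-.5,vv)); r.append((k.max()+.5,vv))
for q in (l,r):
    w=L(q,.08); pf=np.polyfit(w[:,1],w[:,0],1); print('panel side x at mid',pf[1],'yaw rel board deg',-np.rad2deg(np.arctan(pf[0])))
# board sides
g=p.astype(int)
bm=((z>.0265)&(z<.034)&(g[...,2]>70)&(g[...,0]>.72*g[...,2])).astype(np.uint8)
s1=[];s2=[]
for uu in range(520,625,3):
    vv=110
    while bm[vv-1,uu]: vv-=1
    s1.append((uu,vv-.5)); vv=250
    while bm[vv+1,uu]: vv+=1
    s2.append((uu,vv+.5))
w1=L(s1,.03);w2=L(s2,.03); print('board sides y',np.median(w1[:,1]),np.median(w2[:,1]),'spread',w1[:,1].std(),w2[:,1].std())
e=[]
for vv in range(85,160,3):
    uu=450
    while bm[vv,uu-1]: uu-=1
    e.append((uu-.5,vv))
w=L(e,.03); pf=np.polyfit(w[:,1],w[:,0],1); print('board edge x',np.median(w[:,0]),'yaw',-np.rad2deg(np.arctan(pf[0])))
cv2.imwrite('pics/z.png',cv2.resize(p[90:280,320:450],None,fx=3.1,fy=3.1,interpolation=cv2.INTER_CUBIC))
E
python3 lat.py w8
```

```text
panel end y 0.0895397678274007 -0.08915376088266831
panel side x at mid -0.08662228592527409 yaw rel board deg 0.19795131996564416
panel side x at mid -0.06468030979825887 yaw rel board deg 0.25725448021486896
board sides y 0.08981003773509787 -0.09019478261444246 spread 0.0003055955631876846 0.008702358750959083
board edge x -0.0005751122804619484 yaw -0.07178236930209718
```

View pics/z.png

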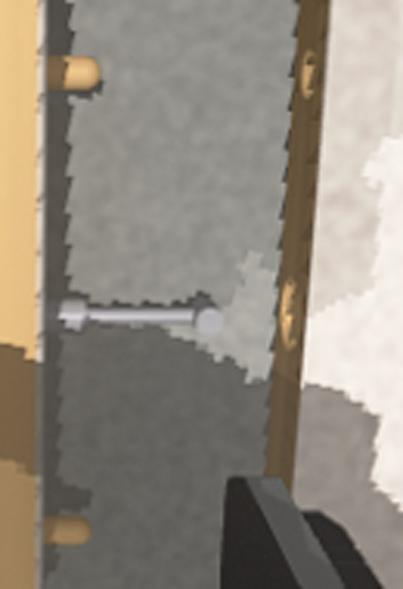

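```bash
python3 - <<'E'
from meas import *
np.set_printoptions(suppress=True,precision=4)
c=json.load(open('pics/w8c.json'))
a=np.deg2rad(13.68);ax=np.array([np.cos(a),np.sin(a)]); ay=np.array([-ax[1],ax[0]])
E=np.array([.5728,-.0790])
for n,uv,z in [('dowel',(345.2,113.2),.016),('dowel2',(342.6,260.6),.016),('dhole',(419.4,113.5),.016),('bolt',(387.4,192.9),.022),('bhole',(413.2,191),.016)]:
    w=onz(c,[uv],z)[0,:2]-E; print(n,w@ax,w@ay)
E
python3 - <<'E'
from station import bot
from plan import *
np.set_printoptions(suppress=True,precision=3)
a=np.deg2rad(13.68);ax=np.array([np.cos(a),np.sin(a)]); ay=np.array([-ax[1],ax[0]])
g=np.array([.5728,-.0790])+ax*-.0757+ay*0.0
o=bot.get_obs(); print(delta(o,[g[0],g[1],.037],goal(13.8)))
E
```

```text
dowel -0.0552764229445569 0.059734176643520376
dowel2 -0.055264797397973624 -0.06027147664481089
dhole -0.00013391285730108654 0.05979592849814635
bolt -0.02201099077438448 0.00026061955055293556
bhole -0.0004975440133148311 0.00020851594743393948
(array([65.19 ,  0.841, -4.755]), array([-0.017,  0.001, -0.004]))
```

```bash
python3 -m jog '5 0.8 -4.8 0 0 0 60; 30 0 0 0 0 0 50; 28 0 0 0 0 0 50; 2 0 0 0 0 0 40; 0 0 0 0 0 0 30' 60; python3 st.py;  python3 -m jog '0 0 0 0 0 0 10; 0 0 0 0 0 0 10; 0 0 0 0 0 0 10';python3 st.py; python3 tilt.py w9
```

```text
t: 9.8
eef_pos: [0.4988, -0.0974, 0.0375]
tool_rot: [0.702, -0.084, 0.703, 0.084]
contact_force: [-0.5, 0.1, 0.8]
gripper_width: 0.349
t 9.8 tcp board [-76.23  -0.34  37.52] F along,side,up [-0.5  0.3  0.8] M [-0.05  0.01  0.01] xtool [-0.0017  0.0001 -1.    ] yaw 13.64
t: 10.1
eef_pos: [0.5008, -0.0969, 0.0387]
tool_rot: [0.703, -0.084, 0.701, 0.084]
contact_force: [-0.4, -0.8, 5.0]
gripper_width: 0.24
t 10.1 tcp board [-74.21  -0.36  38.73] F along,side,up [-0.6 -0.6  5. ] M [0.01 0.35 0.01] xtool [ 0.0017  0.0002 -1.    ] yaw 13.71
top plane: x0 -0.07484985216232733 slope x deg -0.07695166318143044 slope y deg -0.07894386483307064 z 0.08053155912844658 7903
top x range [-0.0853 -0.0643] y max 0.08657074324801643
```

```bash
python3 -m jog '-0.4 0 0 0 0 0 10; -0.2 0 0 0 0 0 10; 0 0 0 0 0 0 10' 60; python3 st.py;  python3 -m jog '0 0 3 0 0 0 10; 0 0 4 0 0 0 10; 0 0 4 0 0 0 10; 0 0 0 0 0 0 10';python3 st.py; python3 tilt.py w10
```

```text
t: 10.45
eef_pos: [0.5008, -0.0969, 0.0387]
tool_rot: [0.702, -0.085, 0.702, 0.084]
contact_force: [0.1, -0.7, 3.6]
gripper_width: 0.236
t 10.45 tcp board [-74.23  -0.37  38.74] F along,side,up [-0.  -0.7  3.6] M [-0.08  0.06 -0.03] xtool [ 0.0011 -0.0001 -1.    ] yaw 13.72
t: 10.85
eef_pos: [0.5065, -0.0954, 0.0388]
tool_rot: [0.699, -0.083, 0.705, 0.085]
contact_force: [-14.3, -2.3, 25.6]
gripper_width: 0.238
t 10.85 tcp board [-68.3   -0.3   38.78] F along,side,up [-14.5   1.1  25.6] M [-0.78  3.95 -0.02] xtool [-0.0081  0.0011 -1.    ] yaw 13.62
top plane: x0 -0.06843858576210596 slope x deg -2.4979053649139673 slope y deg -0.05155057349775213 z 0.08084868324774198 7943
top x range [-0.0788 -0.0578] y max 0.08647583473654567
```

```bash
python3 -m jog '0 0 -4 0 0 0 10; 0 0 -1 0 0 0 10; 0 0 0 0 0 0 35; 0 0 0 0 0 0 40; 0 0 0 0 0 0 40'; python3 st.py; python3 tilt.py w11; python3 lat.py w11
```

```text
t: 11.4
eef_pos: [0.5061, -0.0951, 0.0382]
tool_rot: [0.702, -0.085, 0.702, 0.085]
contact_force: [-0.5, 1.0, -0.5]
gripper_width: 0.466
t 11.4 tcp board [-68.61   0.16  38.16] F along,side,up [-0.3  1.1 -0.5] M [-0.02 -0.    0.03] xtool [-0.0003  0.0001 -1.    ] yaw 13.74
top plane: x0 -0.07226307828304504 slope x deg 0.7423934838732913 slope y deg -0.10223396652742796 z 0.08066768319157867 7961
top x range [-0.0828 -0.0618] y max 0.08699503643037093
panel end y 0.08989436088069863 -0.04276736470165823
panel side x at mid -0.0832762345293175 yaw rel board deg -0.06787980543439032
panel side x at mid -0.06108160621670295 yaw rel board deg 0.5024092002573995
board sides y 0.09018801309450053 -0.06665403423063775 spread 0.005447347896959964 0.02845033300193467
board edge x -0.004148821364841581 yaw 5.5573611272784325
```

```bash
python3 -m jog '0 0 -3.7 0 0 0 40; 0 0 0 0 0 0 20; 0 0 0 0 0 0 10; 0 0 0 0 0 0 10; 0 0 0 0 0 0 10' 60; python3 st.py; python3 -m jog '-0.5 0 0 0 0 0 10; -0.5 0 0 0 0 0 10;0 0 0 0 0 0 10'; python3 st.py;python3 tilt.py w12
```

```text
t: 11.95
eef_pos: [0.5027, -0.0962, 0.0385]
tool_rot: [0.702, -0.084, 0.702, 0.085]
contact_force: [-0.3, 0.1, 1.8]
gripper_width: 0.24
t 11.95 tcp board [-72.19  -0.12  38.48] F along,side,up [-0.3  0.2  1.8] M [-0.02  0.03  0.02] xtool [ 0.0004  0.0001 -1.    ] yaw 13.73
t: 12.25
eef_pos: [0.502, -0.0961, 0.0391]
tool_rot: [0.702, -0.084, 0.702, 0.085]
contact_force: [-0.6, -0.4, -3.5]
gripper_width: 0.236
t 12.25 tcp board [-72.8    0.08  39.12] F along,side,up [-0.7 -0.3 -3.5] M [-0.01  0.03  0.05] xtool [-0.0008  0.     -1.    ] yaw 13.73
top plane: x0 -0.07336155716176943 slope x deg 1.1655398548238394 slope y deg -0.07749326400457249 z 0.08137256122754778 7934
top x range [-0.0838 -0.0628] y max 0.08692710077711785
```

```bash
python3 - <<'E'
from meas import *
for n in ['w8','w9','w10','w11','w12']:
    d=np.load(f'pics/{n}d.npy'); c=json.load(open(f'pics/{n}c.json'))
    P,u,v=cloud(c,d); a=np.deg2rad(13.68);ax=np.array([np.cos(a),np.sin(a)]); ay=np.array([-ax[1],ax[0]]); L=np.c_[(P[:,:2]-[.5728,-.079])@ax,(P[:,:2]-[.5728,-.079])@ay,P[:,2]]
    m=(u>285)&(u<362)&(v>70)&(v<200)&(L[:,2]>.076)
    xl,xr=np.percentile(L[m,0],[3,97]); x0=(xl+xr)/2
    k=m&(abs(L[:,0]-x0)<.008)
    A=np.c_[L[k,0]-x0,L[k,1],np.ones(k.sum())]; s=np.linalg.lstsq(A,L[k,2],rcond=None)[0]
    print(n,'x0',x0,'slope',np.rad2deg(s[0]),'z mid',s[2], 'profile',[round(float(np.median(L[m&(abs(L[:,0]-x0-q)<.0015),2])),5) for q in (-.008,-.004,0,.004,.008)])
E
```

```text
w8 x0 -0.07581616384954418 slope -0.2071070909807562 z mid 0.08063360578690501 profile [0.08058, 0.08052, 0.08056, 0.08051, 0.0805]
w9 x0 -0.07481649483888367 slope 0.03876536619504166 z mid 0.08063645453083919 profile [0.08052, 0.08053, 0.08053, 0.08051, 0.08051]
w10 x0 -0.06829587559143802 slope -2.5004275031463323 z mid 0.0808896739298556 profile [0.08116, 0.08097, 0.08083, 0.08063, 0.08047]
w11 x0 -0.07232154774165975 slope 0.8215689155212125 z mid 0.0807709135060993 profile [0.08058, 0.08055, 0.08067, 0.08069, 0.08076]
w12 x0 -0.07335596893703433 slope 1.1716657074798582 z mid 0.08144064749752535 profile [0.08121, 0.08125, 0.08139, 0.08143, 0.08153]
```

View pics/w12.png

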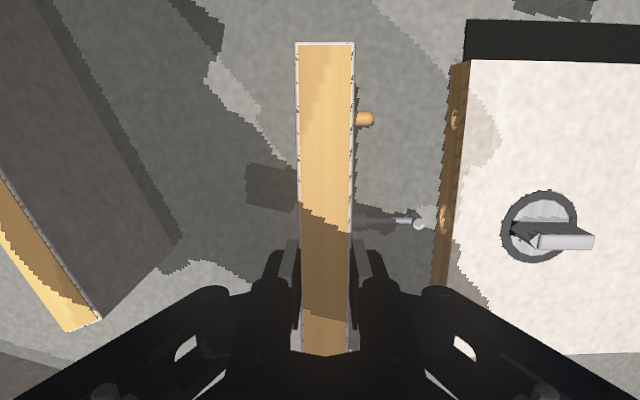

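```bash
python3 -m jog '0 0 0 0 0.2 0 10; 0.3 0 0 0 0 0 10; 0 0 0 0 0 0 10'; python3 st.py;python3 tilt.py w13
```

```text
t: 12.6
eef_pos: [0.5027, -0.0961, 0.0389]
tool_rot: [0.695, -0.086, 0.709, 0.084]
contact_force: [0.4, -0.2, -2.1]
gripper_width: 0.238
t 12.6 tcp board [-72.17  -0.03  38.92] F along,side,up [ 0.3 -0.3 -2.1] M [-0.   -0.01  0.04] xtool [-0.0205 -0.0052 -0.9998] yaw 13.75
top plane: x0 -0.0718765144436079 slope x deg 0.09030951282375477 slope y deg -0.09915116536931273 z 0.08115035198098668 7942
top x range [-0.0824 -0.0614] y max 0.08684282224387169
```

```bash
python3 -m jog '-0.1 0 6 0 0 0 10; -0.15 0 7 0 0 0 10; -0.15 0 7 0 0 0 10; -0.15 0 7 0 0 0 10; 0 0 0 0 0 0 10'; python3 st.py;python3 tilt.py w14;python3 lat.py w14
```

```text
t: 13.15
eef_pos: [0.5302, -0.0893, 0.0391]
tool_rot: [0.695, -0.086, 0.709, 0.084]
contact_force: [0.1, 0.7, -2.3]
gripper_width: 0.241
t 13.15 tcp board [-43.81   0.05  39.09] F along,side,up [ 0.2  0.7 -2.3] M [ 0.02 -0.08 -0.07] xtool [-0.0192 -0.0051 -0.9998] yaw 13.79
top plane: x0 -0.04360664619498795 slope x deg 0.10810124323787726 slope y deg -0.12499894474419274 z 0.08129548869228886 7931
top x range [-0.0541 -0.0331] y max 0.08695850822271503
panel end y 0.0902634029647142 -0.04378515262167282
panel side x at mid -0.054430139632127214 yaw rel board deg 0.21128596622727766
panel side x at mid -0.034882815517420104 yaw rel board deg 0.9996747461734148
board sides y 0.0899244963935761 -0.0824538016120283 spread 0.0064585870933617255 0.031137127527536577
board edge x -0.0003180245185557883 yaw -2.83724567913951
```

View pics/w14.png

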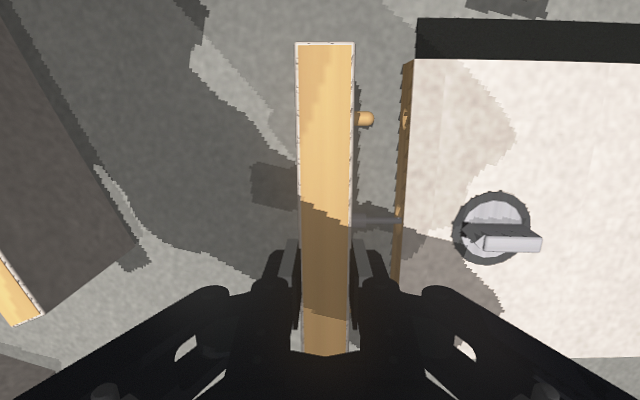

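```bash
python3 - <<'E'
import cv2
p=cv2.imread('pics/w14.png')
cv2.imwrite('pics/z2.png',cv2.resize(p[90:150,340:430],None,fx=8,fy=8,interpolation=cv2.INTER_CUBIC))
E
```

```text
(no output)
```

View pics/z2.png

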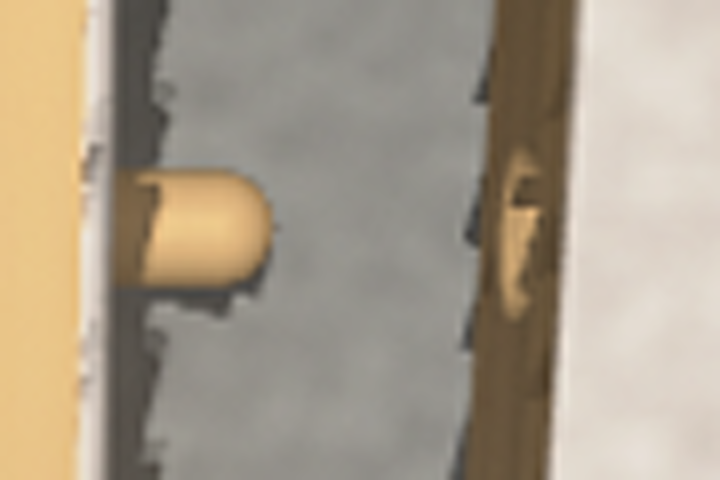

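```bash
python3 - <<'E'
from meas import *
c=json.load(open('pics/w14c.json'))
a=np.deg2rad(13.68);ax=np.array([np.cos(a),np.sin(a)]); ay=np.array([-ax[1],ax[0]])
E=np.array([.5728,-.0790])
for n,uv,z in [('dowel',(365,118.6),.0165),('dhole',(404.75,119.1),.016)]:
    w=onz(c,[uv],z)[0,:2]-E; print(n,w@ax,w@ay)
E
```

```text
dowel -0.0222393403193875 0.05992568242675786
dhole 1.0073099235078207e-05 0.059770700836569046
```

```bash
python3 -m jog '0.4 -0.1 2 0 0 0 10; -0.1 0 6 0 0 0 10; -0.1 0 6 0 0 0 10; 0 0 0 0 0 0 10'; python3 st.py; python3 -m jog '0 0 3 0 0 0 10; 0 0 3 0 0 0 10; 0 0 0 0 0 0 10'; python3 st.py
```

```text
t: 13.6
eef_pos: [0.5436, -0.0861, 0.0387]
tool_rot: [0.695, -0.086, 0.709, 0.084]
contact_force: [0.2, -0.4, -2.2]
gripper_width: 0.24
t 13.6 tcp board [-30.05  -0.02  38.67] F along,side,up [ 0.1 -0.4 -2.2] M [ 0.02 -0.02  0.01] xtool [-0.0192 -0.005  -0.9998] yaw 13.77
t: 13.9
eef_pos: [0.5486, -0.085, 0.0384]
tool_rot: [0.695, -0.085, 0.709, 0.084]
contact_force: [0.1, -0.1, -2.5]
gripper_width: 0.238
t 13.9 tcp board [-24.89  -0.11  38.45] F along,side,up [ 0.  -0.1 -2.5] M [ 0.01 -0.03  0.02] xtool [-0.0199 -0.005  -0.9998] yaw 13.74
```

```bash
python3 -m jog '0 0 2 0 0 0 10; 0 0 2 0 0 0 10; 0 0 0 0 0 0 10'; python3 st.py; python3 -m jog '0 0 1.5 0 0 0 10;  0 0 0 0 0 0 10'; python3 st.py;python3 -m jog '0 0 1.5 0 0 0 10;  0 0 0 0 0 0 10'; python3 st.py
```

```text
t: 14.2
eef_pos: [0.5524, -0.0841, 0.0384]
tool_rot: [0.695, -0.085, 0.709, 0.084]
contact_force: [0.4, 0.3, -1.6]
gripper_width: 0.241
t 14.2 tcp board [-21.05  -0.1   38.38] F along,side,up [ 0.5  0.2 -1.6] M [ 0.   -0.03  0.05] xtool [-0.02   -0.0049 -0.9998] yaw 13.73
t: 14.4
eef_pos: [0.5536, -0.0839, 0.0383]
tool_rot: [0.695, -0.085, 0.709, 0.084]
contact_force: [0.4, 0.0, -1.5]
gripper_width: 0.24
t 14.4 tcp board [-19.77  -0.18  38.33] F along,side,up [ 0.4 -0.1 -1.5] M [-0.02  0.03 -0.04] xtool [-0.0202 -0.005  -0.9998] yaw 13.72
t: 14.6
eef_pos: [0.5551, -0.0835, 0.0383]
tool_rot: [0.695, -0.085, 0.709, 0.084]
contact_force: [-1.0, 0.3, -1.0]
gripper_width: 0.237
t 14.6 tcp board [-18.27  -0.21  38.35] F along,side,up [-0.9  0.5 -1. ] M [-0.02  0.15 -0.03] xtool [-0.0201 -0.005  -0.9998] yaw 13.72
```

```bash
python3 -m jog '0 0 1 0 0 0 10;  0 0 0 0 0 0 10'; python3 st.py; python3 -m jog '0 0 1 0 0 0 10;  0 0 0 0 0 0 10'; python3 st.py;python3 -m jog '0 0 0.7 0 0 0 10;  0 0 0 0 0 0 10'; python3 st.py
```

```text
t: 14.8
eef_pos: [0.5558, -0.0834, 0.0383]
tool_rot: [0.695, -0.085, 0.709, 0.084]
contact_force: [-1.2, -1.0, -0.1]
gripper_width: 0.239
t 14.8 tcp board [-17.5   -0.24  38.3 ] F along,side,up [-1.4 -0.7 -0.1] M [-0.07  0.44  0.  ] xtool [-0.0205 -0.005  -0.9998] yaw 13.72
t: 15.0
eef_pos: [0.5568, -0.0831, 0.0383]
tool_rot: [0.695, -0.085, 0.709, 0.084]
contact_force: [-2.8, -0.4, 2.0]
gripper_width: 0.24
t 15.0 tcp board [-16.5   -0.24  38.29] F along,side,up [-2.8  0.3  2. ] M [-0.13  0.68 -0.01] xtool [-0.0205 -0.005  -0.9998] yaw 13.71
t: 15.2
eef_pos: [0.5573, -0.083, 0.0383]
tool_rot: [0.694, -0.085, 0.71, 0.084]
contact_force: [-3.5, -0.4, 4.1]
gripper_width: 0.243
t 15.2 tcp board [-16.05  -0.2   38.32] F along,side,up [-3.5  0.5  4.1] M [-0.21  1.06 -0.02] xtool [-0.0209 -0.0049 -0.9998] yaw 13.71
```

```bash
python3 -m jog '-0.4 0 0.7 0 0 0 10;  0 0 0 0 0 0 10'; python3 st.py; python3 -m jog '0 0 0.7 0 0 0 10;  0 0 0 0 0 0 10'; python3 st.py;python3 -m jog '0 0 0.7 0 0 0 10;  0 0 0 0 0 0 10'; python3 st.py; python3 tilt.py w15
```

```text
t: 15.4
eef_pos: [0.5583, -0.0827, 0.0384]
tool_rot: [0.695, -0.085, 0.709, 0.084]
contact_force: [-2.3, -1.1, 0.3]
gripper_width: 0.241
t 15.4 tcp board [-15.    -0.16  38.35] F along,side,up [-2.5 -0.6  0.3] M [-0.22  0.38 -0.02] xtool [-0.0203 -0.0052 -0.9998] yaw 13.73
t: 15.6
eef_pos: [0.5584, -0.0826, 0.0383]
tool_rot: [0.694, -0.085, 0.71, 0.084]
contact_force: [-3.4, -1.8, -0.4]
gripper_width: 0.239
t 15.6 tcp board [-14.87  -0.14  38.3 ] F along,side,up [-3.8 -0.9 -0.4] M [-0.3   0.75 -0.03] xtool [-0.0214 -0.005  -0.9998] yaw 13.71
t: 15.8
eef_pos: [0.5585, -0.0826, 0.0383]
tool_rot: [0.694, -0.085, 0.71, 0.084]
contact_force: [-5.1, -0.6, 0.8]
gripper_width: 0.238
t 15.8 tcp board [-14.71  -0.15  38.34] F along,side,up [-5.2  0.6  0.8] M [-0.37  1.15  0.06] xtool [-0.0223 -0.005  -0.9997] yaw 13.71
top plane: x0 -0.014315579737866716 slope x deg -0.16144037808638637 slope y deg -0.09433240166635856 z 0.08057100484655483 7945
top x range [-0.0248 -0.0038] y max 0.08670452715383316
```

View pics/w15.png

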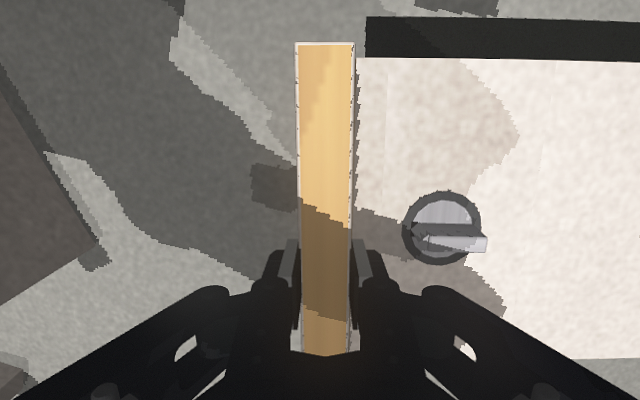

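```bash
python3 -m jog '0 0 0.7 0 0 0 10;  0 0 0 0 0 0 10; 0 0 0 0 0 0 10'; python3 st.py; python3 -m jog '0 0 -1.5 0 0 0 10; 0 0 0 0 0 0 25; 0 0 0 0 0 0 45; 0 0 0 0 0 0 45; 0 0 0 0 0 0 45'; python3 st.py; python3 tilt.py w16; python3 -c "
from station import bot;print(bot.get_obs()['q'])"
```

```text
t: 16.15
eef_pos: [0.5587, -0.0826, 0.0383]
tool_rot: [0.694, -0.085, 0.71, 0.084]
contact_force: [-6.4, -1.6, 4.1]
gripper_width: 0.241
t 16.15 tcp board [-14.58  -0.14  38.34] F along,side,up [-6.6 -0.1  4.1] M [-0.43  1.66  0.01] xtool [-0.0233 -0.0048 -0.9997] yaw 13.7
t: 16.65
eef_pos: [0.5596, -0.0823, 0.0389]
tool_rot: [0.695, -0.086, 0.709, 0.084]
contact_force: [-0.3, 0.5, 1.2]
gripper_width: 0.528
t 16.65 tcp board [-13.62  -0.09  38.85] F along,side,up [-0.2  0.5  1.2] M [ 0.04 -0.    0.02] xtool [-0.0191 -0.0049 -0.9998] yaw 13.75
top plane: x0 -0.014595274314145158 slope x deg -0.040631481343904 slope y deg -0.06465690983110882 z 0.08052794563403523 7909
top x range [-0.0252 -0.0043] y max 0.08683292300328266
[-0.35240457  0.57221869  0.50910742  1.96129259 -0.39766515  0.72764295
  0.63515709]
```

```bash
python3 -m jog '-25 0 0 0 0 0 50; -40 0 0 0 -0.2 0 50; -35 0 20 0 0 0 40; 0 0 20 -1.3 0 0 30; 0 0 0 -1.3 0 0 30'; python3 -m jog '0 0 0 -1.3 0 0 30; 0 0 0 -1.3 0 0 30; 0 0 0 -1.3 0 0 30; 0 0 0 -1.3 0 0 30; 0 0 0 -1.3 0 0 30'; python3 -m jog '0 0 0 -1.3 0 0 30; 0 0 0 -1.3 0 0 30; 0 0 0 -1.3 0 0 30; 0 0 0 -1.3 0 0 30; 0 0 0 0 0 0 30'; python3 st.py
python3 - <<'E'
from station import bot
from plan import *
np.set_printoptions(suppress=True,precision=3)
o=bot.get_obs(); print(o['q'],delta(o,[.6212,-.0665,.14],goal(103.7)))
E
```

```text
t: 17.2
eef_pos: [0.6026, -0.0712, 0.1403]
tool_rot: [0.685, -0.182, 0.682, 0.181]
contact_force: [0.2, -0.2, -0.1]
gripper_width: 0.35
t: 17.7
eef_pos: [0.5991, -0.0728, 0.1387]
tool_rot: [0.584, -0.399, 0.584, 0.399]
contact_force: [-0.0, -0.1, -0.8]
gripper_width: 0.351
t: 18.2
eef_pos: [0.5991, -0.0729, 0.1387]
tool_rot: [-0.457, 0.54, -0.456, -0.54]
contact_force: [0.0, 0.1, 0.1]
gripper_width: 0.35
t 18.2 tcp board [ 26.97  -0.31 138.66] F along,side,up [0.1 0.1 0.1] M [-0.05 -0.06  0.02] xtool [ 0.0003  0.0003 -1.    ] yaw 99.57
[-0.149  0.433  0.219  1.808 -0.116  0.913  1.859] (array([ -1.332, -22.886,   2.654]), array([-0.688,  0.002,  0.004]))
```

```bash
python3 -m jog '0 -12 1.5 0 0 0 30; 0 -10.9 1.2 -0.69 0 0 30; 0 0 0 0 0 0 30; 0 0 0 0 0 0 30'; python3 st.py; python3 tilt.py w17
```

```text
t: 18.6
eef_pos: [0.6214, -0.0661, 0.1383]
tool_rot: [0.438, -0.555, 0.438, 0.555]
contact_force: [0.1, -0.3, -0.2]
gripper_width: 0.346
t 18.6 tcp board [ 50.24   1.09 138.35] F along,side,up [-0.  -0.3 -0.2] M [0.04 0.04 0.02] xtool [-0.0003 -0.0001 -1.    ] yaw 103.5
top plane: x0 -0.014836712620693845 slope x deg 0.20373892375023792 slope y deg -0.06622246216661828 z 0.08042443754952665 2577
top x range [-0.0256 -0.0038] y max 0.024242259002050674
```

View pics/w17.png

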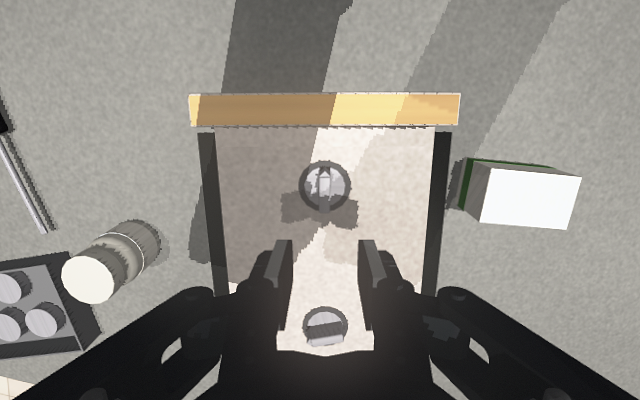

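The fitted panel stands at the board's edge, (190,95)–(460,125). The open disc is at (325,187), with its bar pointing at the panel; the bottle is on the left and the carton on the right, both clear.

```bash
python3 - <<'E'
from meas import *
np.set_printoptions(suppress=True,precision=4)
p=cv2.imread('pics/w17.png'); d=np.load('pics/w17d.npy'); c=json.load(open('pics/w17c.json'))
print('BAR'); mk,W,r=region(c,d,.052,.006,(300,155,350,215))
a=np.deg2rad(13.68);ax=np.array([np.cos(a),np.sin(a)]); ay=np.array([-ax[1],ax[0]]); E=np.array([.5728,-.0790])
w=np.array(r[0])-E; print('bar centre in board',w@ax,w@ay)
vv,uu=np.nonzero(mk); Q=onz(c,np.c_[uu,vv],.052)[:,:2]; q=Q-Q.mean(0); s=np.linalg.svd(q)[2][0]; print('pca ang',np.rad2deg(np.arctan2(s[1],s[0]))%180, (Q.mean(0)-E)@ax,(Q.mean(0)-E)@ay)
# disc circle z=.03 dark ring
cv2.imwrite('pics/z3.png',cv2.resize(p[140:230,280:370],None,fx=6,fy=6,interpolation=cv2.INTER_CUBIC))
E
```

```text
BAR
z med 0.0520631361714744 rect [array([ 0.621 , -0.0674]), array([0.0343, 0.008 ]), np.float64(13.5255)]
  side 1 1 mid [ 0.6201 -0.0636] line normal/dir ang 13.71 n 22
  side 1 -1 mid [ 0.6219 -0.0712] line normal/dir ang 13.24 n 22
bar centre in board 0.0495474052094668 -0.0001491445017471951
pca ang 13.258723931366337 0.05013323099082504 -0.00011595603196517313
```

View pics/z3.png

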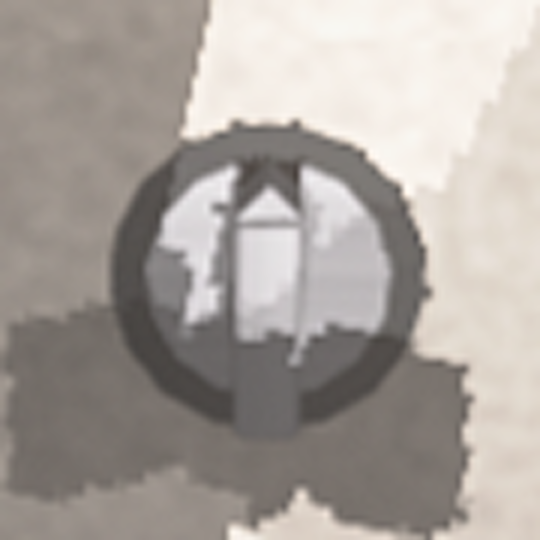

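```bash
python3 -m jog '20 0.4 -1.2 0 0 0 30; 40 0 0 0 0 0 30; 30 0 0 0 0 0 30; 0 0 0 0 0 0 30'; python3 st.py; python3 -m jog '12 0 0 0 0 0 30; 0 0 0 0 0 0 30; 0 0 0 0 0 0 30'; python3 st.py
```

```text
t: 19.05
eef_pos: [0.6171, -0.0674, 0.0446]
tool_rot: [0.436, -0.553, 0.439, 0.558]
contact_force: [-0.9, -0.2, 0.0]
gripper_width: 0.351
t 19.05 tcp board [45.77  0.8  44.6 ] F along,side,up [-0.9 -0.   0. ] M [-0.    0.03 -0.02] xtool [-0.0083 -0.     -1.    ] yaw 103.56
t: 19.35
eef_pos: [0.6218, -0.0676, 0.0378]
tool_rot: [-0.437, 0.556, -0.437, -0.555]
contact_force: [-0.0, -1.5, 0.3]
gripper_width: 0.352
t 19.35 tcp board [50.33 -0.57 37.76] F along,side,up [-0.4 -1.4  0.3] M [-0.01 -0.02  0.02] xtool [ 0.0017 -0.     -1.    ] yaw 103.64
```

```bash
python3 -m jog '1.5 0.3 0 0 0 0 20; 0 0 0 0 0 0 5; 0 0 0 0 0 0 2; 0 0 0 0 0 0 2' 60; python3 st.py; python3 -m jog '0 0 0 0 0 0 2; 0 0 0 0 0 0 2'; python3 st.py
```

```text
t: 19.75
eef_pos: [0.6209, -0.0676, 0.0354]
tool_rot: [-0.437, 0.556, -0.437, -0.556]
contact_force: [0.6, -0.3, 0.1]
gripper_width: 0.021
t 19.75 tcp board [49.43 -0.31 35.37] F along,side,up [ 0.5 -0.4  0.1] M [-0.03  0.02  0.03] xtool [ 0.0004  0.0001 -1.    ] yaw 103.66
t: 19.95
eef_pos: [0.6207, -0.0676, 0.0351]
tool_rot: [0.437, -0.556, 0.437, 0.556]
contact_force: [0.1, 0.5, -0.0]
gripper_width: 0.022
t 19.95 tcp board [49.25 -0.27 35.09] F along,side,up [ 0.2  0.4 -0. ] M [-0.   -0.01  0.03] xtool [-0.0001  0.     -1.    ] yaw 103.66
```

```bash
python3 tilt.py w18; python3 - <<'E'
from station import bot
import cv2
p,d=bot.read_camera('side'); cv2.imwrite('pics/s18.png',cv2.resize(p[120:260,290:490,::-1],None,fx=4,fy=4,interpolation=cv2.INTER_CUBIC))
E
```

```text
top plane: x0 -0.014916546750673679 slope x deg 0.06917330506937565 slope y deg -0.10108980475851545 z 0.08040532865637859 4607
top x range [-0.0251 -0.0039] y max 0.012151488235659678
```

View pics/w18.png

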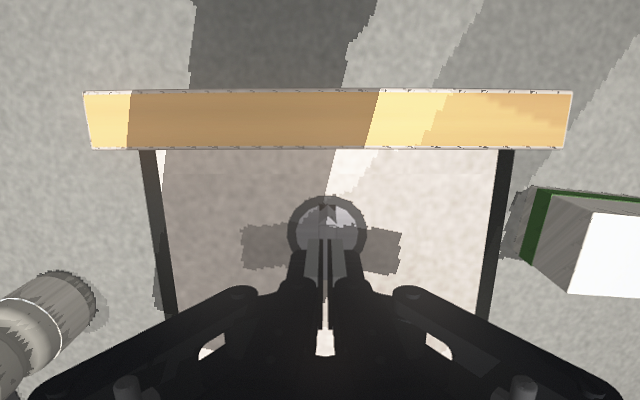

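View pics/s18.png

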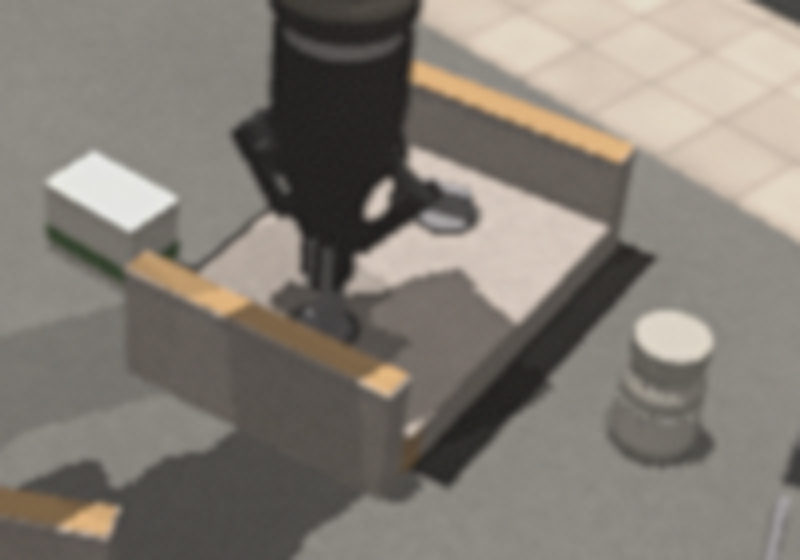

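```bash
python3 - <<'E'
from meas import *
from station import bot
np.set_printoptions(suppress=True,precision=2)
c=json.load(open('pics/w18c.json')); d=np.load('pics/w18d.npy')
a=np.deg2rad(13.68);ax=np.array([np.cos(a),np.sin(a)]); ay=np.array([-ax[1],ax[0]]); E=np.array([.5728,-.0790])
def B(x,y,z): return np.r_[E+ax*x+ay*y,z]
print('disc centre',proj(c,B(.0497,0,.03)),'bar tip',proj(c,B(.0337,0,.052)),'bar end',proj(c,B(.0657,0,.052)),'tcp',proj(c,np.array(bot.get_obs()['eef_pos'])))
P,u,v=cloud(c,d); Z=np.zeros(d.shape+(3,)); Z[v,u]=P
for uv in [(325,207),(325,220),(320,235),(325,245),(325,260),(325,300),(325,345),(312,255),(340,255),(300,260),(350,260)]:
    q=Z[uv[1],uv[0]]; print(uv,np.array([(q[:2]-E)@ax,(q[:2]-E)@ay,q[2]])*1000)
p=cv2.imread('pics/w18.png'); cv2.imwrite('pics/z4.png',cv2.resize(p[185:365,270:390],None,fx=3.3,fy=3.3,interpolation=cv2.INTER_CUBIC))
E
```

```text
disc centre [[326.28 232.44]] bar tip [[326.49 218.65]] bar end [[326.4  277.97]] tcp [[325.78 235.11]]
(325, 207) [33.87 -0.72 32.98]
(325, 220) [35.04 -0.72 50.21]
(320, 235) [42.37 -3.17 51.52]
(325, 245) [47.19 -0.71 52.64]
(325, 260) [55.78 -0.71 51.68]
(325, 300) [92.73 -0.71 30.22]
(325, 345) [125.5   -0.71  29.62]
(312, 255) [38.21 -5.9  82.43]
(340, 255) [38.74  5.32 81.32]
(300, 260) [ 42.   -10.99  79.24]
(350, 260) [42.12  9.58 79.  ]
```

View pics/z4.png

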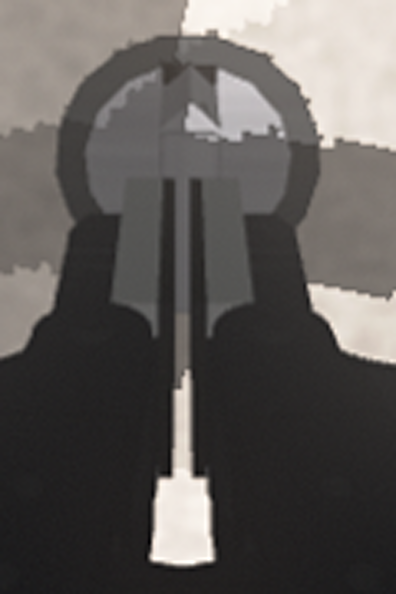

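```bash
python3 - <<'E'
from meas import *
from station import bot
np.set_printoptions(suppress=True,precision=1)
c=json.load(open('pics/w18c.json')); d=np.load('pics/w18d.npy')
a=np.deg2rad(13.68);ax=np.array([np.cos(a),np.sin(a)]); ay=np.array([-ax[1],ax[0]]); E=np.array([.5728,-.0790])
P,u,v=cloud(c,d); Z=np.zeros(d.shape+(3,)); Z[v,u]=P
for vv in range(236,300,6):
    print(vv,[(uu,np.round(np.array([(Z[vv,uu][:2]-E)@ax,(Z[vv,uu][:2]-E)@ay,Z[vv,uu][2]])*1000).astype(int).tolist()) for uu in (308,314,320,322,325,328,331,336,342)])
o=bot.get_obs(); print(o['gripper_width'],o['contact_force'],o['torque'],d[235:260:5,300:350:6]*1000)
E
```

```text
236 [(308, [51, -10, 31]), (314, [51, -7, 32]), (320, [43, -3, 51]), (322, [43, -2, 52]), (325, [43, -1, 51]), (328, [42, 1, 53]), (331, [43, 2, 51]), (336, [51, 5, 32]), (342, [51, 9, 32])]
242 [(308, [38, -8, 69]), (314, [38, -5, 70]), (320, [38, -3, 70]), (322, [38, -2, 69]), (325, [46, -1, 52]), (328, [38, 1, 70]), (331, [38, 2, 69]), (336, [38, 4, 70]), (342, [55, 9, 31])]
248 [(308, [38, -8, 76]), (314, [38, -5, 76]), (320, [38, -3, 76]), (322, [38, -2, 75]), (325, [49, -1, 52]), (328, [38, 1, 76]), (331, [38, 2, 75]), (336, [38, 4, 75]), (342, [38, 6, 76])]
254 [(308, [38, -8, 82]), (314, [38, -5, 82]), (320, [38, -3, 81]), (322, [38, -2, 81]), (325, [52, -1, 52]), (328, [38, 0, 82]), (331, [38, 2, 82]), (336, [38, 4, 82]), (342, [38, 6, 82])]
260 [(308, [38, -7, 88]), (314, [38, -5, 87]), (320, [38, -3, 88]), (322, [40, -2, 82]), (325, [56, -1, 52]), (328, [38, 0, 86]), (331, [39, 2, 86]), (336, [38, 4, 86]), (342, [38, 6, 87])]
266 [(308, [38, -7, 92]), (314, [38, -5, 92]), (320, [38, -3, 92]), (322, [43, -2, 83]), (325, [59, -1, 52]), (328, [38, 0, 92]), (331, [38, 2, 92]),
[... 649 characters left out ...]
314, [37, -4, 110]), (320, [44, -2, 99]), (322, [52, -2, 86]), (325, [86, -1, 30]), (328, [43, 0, 100]), (331, [44, 1, 99]), (336, [37, 3, 111]), (342, [37, 5, 110])]
296 [(308, [37, -6, 113]), (314, [38, -4, 112]), (320, [46, -2, 100]), (322, [54, -2, 86]), (325, [91, -1, 29]), (328, [46, 0, 99]), (331, [45, 1, 101]), (336, [37, 3, 113]), (342, [37, 5, 113])]
0.027814582475548726 [-0.7 -0.3  0.3] [0.1 0.  0. ] [[187.8 186.5 186.7 163.9 164.3 163.2   0.  186.8 185.6]
 [188.  187.9 148.9 148.4 165.8 148.7 148.8 187.8 186.3]
 [188.6 186.9 143.5 144.2 165.4 143.5 143.  142.8 188.5]
 [148.5 148.1 138.7 138.4 166.2 137.8 138.9 138.3 149.4]
 [143.5 134.2 134.2 134.5 166.9 135.2 134.5 134.  143. ]]
```

The fingers shut above the bar. Depth puts their tips at about 67 mm, while the reported TCP is 35 mm, so the tips sit about 30 mm above where I assumed. That also explains the shallow panel grip and its pivoting. I'll reopen and go lower.

```bash
python3 -m jog '0 0 0 0 0 0 30; 0 0 0 0 0 0 30; 0 0 0 0 0 0 30; 0 0 0 0 0 0 30'; python3 st.py; python3 -m jog '8 0 0 0 0 0 30; 8 0 0 0 0 0 30; 0 0 0 0 0 0 30'; python3 st.py; python3 tilt.py w19
```

```text
t: 20.45
eef_pos: [0.6207, -0.0676, 0.035]
tool_rot: [0.437, -0.556, 0.437, 0.556]
contact_force: [0.1, 0.4, -0.0]
gripper_width: 0.353
t 20.45 tcp board [49.22 -0.27 35.02] F along,side,up [ 0.2  0.4 -0. ] M [ 0.04 -0.08  0.01] xtool [-0.0001  0.     -1.    ] yaw 103.66
t: 20.75
eef_pos: [0.6194, -0.0675, 0.0173]
tool_rot: [0.436, -0.555, 0.438, 0.557]
contact_force: [-0.8, 0.7, -0.0]
gripper_width: 0.348
t 20.75 tcp board [48.02  0.18 17.34] F along,side,up [-0.6  0.8 -0. ] M [0.02 0.01 0.01] xtool [-0.0029  0.0001 -1.    ] yaw 103.67
top plane: x0 -0.015058983880622562 slope x deg 0.0976275923730592 slope y deg -0.009393680023206506 z 0.0804979696918217 5312
top x range [-0.0253 -0.0042] y max 0.010799287225358294
```

View pics/w19.png

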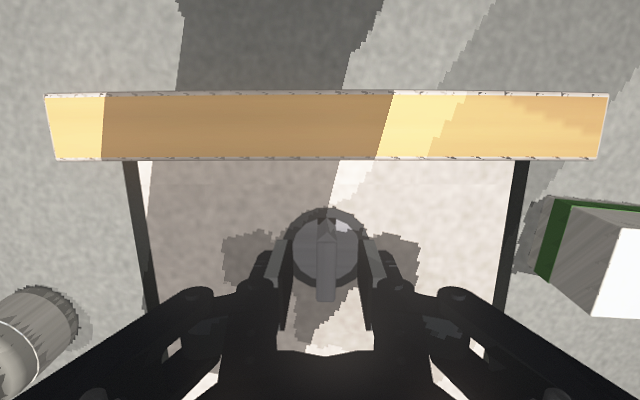

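```bash
python3 -m jog '7 0 0 0 0 0 30; 6 0 0 0 0 0 30; 0 0 0 0 0 0 30; 0 0 0 0 0 0 30'; python3 st.py; python3 tilt.py w20; python3 - <<'E'
from meas import *
c=json.load(open('pics/w20c.json')); d=np.load('pics/w20d.npy')
a=np.deg2rad(13.68);ax=np.array([np.cos(a),np.sin(a)]); ay=np.array([-ax[1],ax[0]]); E=np.array([.5728,-.0790])
P,u,v=cloud(c,d); Z=np.zeros(d.shape+(3,)); Z[v,u]=P
for uu in (280,284,288,366,370,374):
    print(uu,[np.round(np.array([(Z[vv,uu][:2]-E)@ax,(Z[vv,uu][:2]-E)@ay,Z[vv,uu][2]])*1000).astype(int).tolist() for vv in range(224,270,4)])
E
```

```text
t: 21.2
eef_pos: [0.6206, -0.0676, 0.0058]
tool_rot: [0.437, -0.556, 0.437, 0.556]
contact_force: [0.4, 0.5, -0.1]
gripper_width: 0.355
t 21.2 tcp board [49.12 -0.23  5.82] F along,side,up [ 0.5  0.4 -0.1] M [-0.04 -0.03 -0.02] xtool [-0.0005  0.     -1.    ] yaw 103.66
top plane: x0 -0.015066557128090198 slope x deg 0.11887593704787933 slope y deg 0.04212840874578832 z 0.08053220834059753 5993
top x range [-0.0253 -0.0041] y max 0.009190688878524535
280 [[34, -21, 30], [36, -22, 30], [38, -22, 29], [39, -22, 31], [38, -20, 39], [38, -20, 42], [38, -20, 46], [38, -19, 50], [37, -18, 55], [38, -18, 58], [37, -17, 62], [37, -17, 65]]
284 [[34, -20, 30], [36, -20, 29], [37, -20, 31], [40, -20, 29], [38, -19, 38], [38, -18, 43], [38, -18, 46], [38, -17, 50], [39, -17, 53], [38, -17, 58], [38, -16, 62], [38, -16, 64]]
288 [[34, -18, 30], [35, -18, 30], [37, -18, 31], [39, -18, 30], [38, -17, 38], [38, -17, 42], [37, -16, 48], [39, -16, 48], [40, -16, 49], [42, -16, 50], [43, -16, 50], [44, -16, 52]]
366 [[34, 18, 30], [36, 18, 29], [37, 18, 30], [39, 18, 31], [38, 17, 39], [38, 17, 43], [38, 16, 48], [38, 16, 51], [38, 16, 54], [37, 15, 59], [38, 15, 61], [38, 14, 65]]
370 [[34, 20, 30], [35, 20, 31], [37, 20, 31], [40, 20, 30], [38, 19, 38], [38, 18, 43], [38, 18, 46], [38, 17, 52], [38, 17, 55], [38, 17, 59], [37, 16, 62], [37, 16, 65]]
374 [[33, 22, 30], [35, 22, 31], [38, 22, 29], [39, 22, 31], [42, 22, 29], [38, 20, 42], [38, 20, 47], [38, 19, 50], [38, 19, 55], [38, 18, 58], [38, 18, 62], [38, 17, 65]]
```

View pics/w20.png

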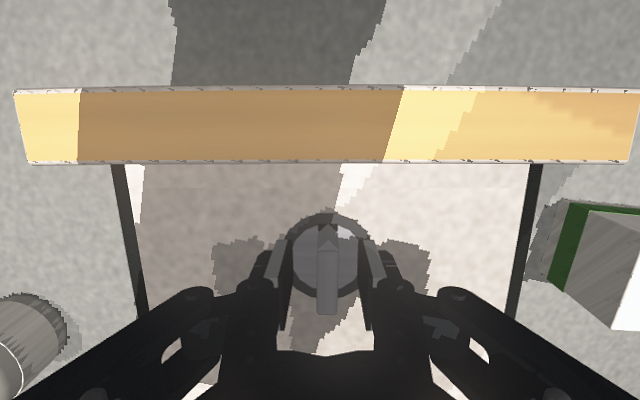

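Fingertips now sit at about 37 mm, centred on the bar. Closing on it.

```bash
python3 -m jog '0 -0.5 0 0 0 0 20; 0 0 0 0 0 0 5; 0 0 0 0 0 0 2; 0 0 0 0 0 0 2' 60; python3 st.py; python3 -m jog '0 0 0 0 0 0 2; 0 0 0 0 0 0 2'; python3 st.py; python3 -c "
from station import bot;o=bot.get_obs();print(o['gripper_width'],o['q'])"
```

```text
t: 21.65
eef_pos: [0.6213, -0.0667, 0.0065]
tool_rot: [0.437, -0.556, 0.436, 0.556]
contact_force: [-2.5, 2.7, 5.2]
gripper_width: 0.091
t 21.65 tcp board [50.09  0.5   6.52] F along,side,up [-1.8  3.2  5.2] M [0.57 0.42 0.09] xtool [ 0.0002  0.0009 -1.    ] yaw 103.71
t: 21.85
eef_pos: [0.6214, -0.0667, 0.0065]
tool_rot: [0.437, -0.556, 0.436, 0.556]
contact_force: [-1.1, 3.9, 6.8]
gripper_width: 0.085
t 21.85 tcp board [50.1   0.49  6.53] F along,side,up [-0.2  4.1  6.8] M [0.63 0.42 0.08] xtool [ 0.0002  0.0009 -1.    ] yaw 103.7
0.08519741527585348 [-0.11099448  0.63790575  0.1615863   1.82577896 -0.15254712  0.68972075
  1.94718313]
```

```bash
python3 -m jog '-0.5 0 0.5 0 0 0 2; 0 0 0 0 0 0 2;0 0 0 0 0 0 2'; python3 st.py
```

```text
t: 22.15
eef_pos: [0.6214, -0.0667, 0.0066]
tool_rot: [-0.437, 0.556, -0.437, -0.556]
contact_force: [0.7, 1.5, 1.8]
gripper_width: 0.086
t 22.15 tcp board [50.09  0.51  6.58] F along,side,up [1.  1.3 1.8] M [ 0.57 -0.03  0.16] xtool [ 0.0004  0.0003 -1.    ] yaw 103.69
```

```bash
python3 -m jog '0 0 0 1 0 0 2; 0 0 0 1 0 0 2; 0 0 0 1 0 0 2'; python3 st.py;  python3 -m jog '0 0 0 1 0 0 2; 0 0 0 1 0 0 2; 0 0 0 1 0 0 2'; python3 st.py
```

```text
t: 22.45
eef_pos: [0.6212, -0.0666, 0.0066]
tool_rot: [0.52, -0.48, 0.519, 0.48]
contact_force: [-0.1, 3.1, 0.3]
gripper_width: 0.085
t 22.45 tcp board [50.02  0.63  6.55] F along,side,up [0.6 3.1 0.3] M [ 0.58 -0.03  0.15] xtool [ 0.0002  0.0006 -1.    ] yaw 85.44
t: 22.75
eef_pos: [0.6213, -0.0664, 0.0066]
tool_rot: [0.588, -0.392, 0.588, 0.393]
contact_force: [0.6, 3.9, 0.4]
gripper_width: 0.086
t 22.75 tcp board [50.13  0.75  6.58] F along,side,up [1.5 3.6 0.4] M [ 0.63 -0.04  0.1 ] xtool [ 0.0002  0.0005 -1.    ] yaw 67.45
```

```bash
python3 -m jog '0 0 0 1 0 0 2; 0 0 0 1 0 0 2; 0 0 0 1 0 0 2; 0 0 0 1 0 0 2'; python3 st.py;  python3 -m jog '0 0 0 1 0 0 2; 0 0 0 1 0 0 2; 0 0 0 1 0 0 2; 0 0 0 0 0 0 2'; python3 st.py; python3 tilt.py w21;python3 -c "
from station import bot;o=bot.get_obs();print(o['q'])"
```

```text
t: 23.15
eef_pos: [0.6214, -0.0663, 0.0066]
tool_rot: [0.657, -0.262, 0.657, 0.262]
contact_force: [-0.3, 2.7, 0.7]
gripper_width: 0.086
t 23.15 tcp board [50.21  0.9   6.59] F along,side,up [0.4 2.7 0.7] M [ 0.71 -0.03  0.12] xtool [ 0.0002  0.0007 -1.    ] yaw 43.46
t: 23.55
eef_pos: [0.6215, -0.0662, 0.0066]
tool_rot: [0.69, -0.157, 0.689, 0.157]
contact_force: [0.6, 4.1, 1.0]
gripper_width: 0.089
t 23.55 tcp board [50.3   0.92  6.56] F along,side,up [1.5 3.8 1. ] M [ 0.78 -0.09 -0.18] xtool [ 0.0002  0.0004 -1.    ] yaw 25.63
top plane: x0 nan slope x deg 0.0 slope y deg 0.0 z 0.0 0
[-0.36358117  0.69706161  0.51709124  1.84368077 -0.49577925  0.73167864
  0.88049416]
  return _methods._mean(a, axis=axis, dtype=dtype,
  ret = ret.dtype.type(ret / rcount)
Traceback (most recent call last):
  File "tilt.py", line 20, in <module>
    T=L[m&(L[:,2]>.075)]; print('top x range',np.percentile(T[:,0],[2,98]),'y max',np.percentile(T[:,1],99))
                                              ~~~~~~~~~~~~~^^^^^^^^^^^^^^^
IndexError: index -1 is out of bounds for axis 0 with size 0
```

View pics/w21.png

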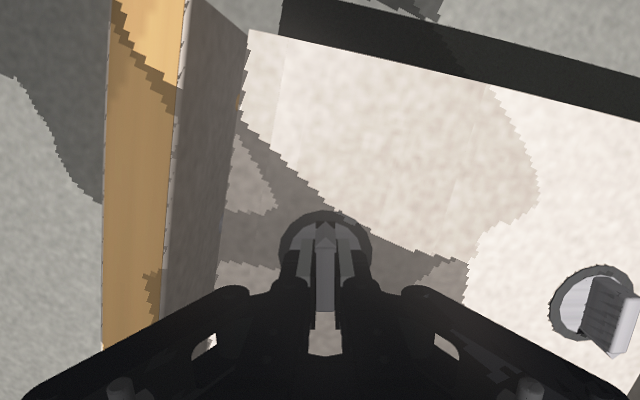

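```bash
cat > face.py <<'E'
import sys
from station import bot
from meas import *
n=sys.argv[1]
if len(sys.argv)>2:
    c=bot.calibration('wrist'); p,d=bot.read_camera('wrist'); cv2.imwrite(f'pics/{n}.png',p[:,:,::-1]); np.save(f'pics/{n}d.npy',d); json.dump({k:np.array(v).tolist() for k,v in c.items()},open(f'pics/{n}c.json','w'))
c=json.load(open(f'pics/{n}c.json')); d=np.load(f'pics/{n}d.npy')
a=np.deg2rad(13.68);ax=np.array([np.cos(a),np.sin(a)]); ay=np.array([-ax[1],ax[0]]); E=np.array([.5728,-.0790])
P,u,v=cloud(c,d); L=np.c_[(P[:,:2]-E)@ax,(P[:,:2]-E)@ay,P[:,2]]
m=(L[:,2]>.076)&(L[:,2]<.086)&(abs(L[:,0]+.014)<.02)
if m.sum()>100:
    x=L[m,0]; x0=np.percentile(x,[2,98]); A=np.c_[x-x0.mean(),L[m,1],np.ones(m.sum())]; k=np.linalg.lstsq(A,L[m,2],rcond=None)[0]; print('top x range',x0*1000,'slope deg',np.rad2deg(k[0]),'z',np.median(L[m,2]),'n',m.sum())
m=(L[:,2]>.036)&(L[:,2]<.074)&(abs(L[:,0])<.012)&(abs(L[:,1])<.09)
if m.sum()>100:
    A=np.c_[L[m,2]-.04,L[m,1],np.ones(m.sum())]; k=np.linalg.lstsq(A,L[m,0],rcond=None)[0]; g=abs(A@k-L[m,0])<.002; k=np.linalg.lstsq(A[g],L[m,0][g],rcond=None)[0]; print('inner face x(mm)',k[2]*1000,'lean',np.rad2deg(k[0]),'yaw rel',-np.rad2deg(k[1]),g.sum())
E
python3 face.py w21
```

```text
top x range [-24.39962948  -3.37880389] slope deg -2.2657111354169257 z 0.08043172304588807 n 25712
inner face x(mm) -3.5042018654187057 lean 0.01619223113585711 yaw rel 0.16251275743199964 10205
```

```bash
python3 -m jog '0 0 0 1 0 0 2; 0 0 0 1 0 0 2; 0 0 0 1 0 0 2'; python3 st.py;  python3 -m jog '0 0 0 0.8 0 0 2; 0 0 0 0.8 0 0 2; 0 0 0 0.8 0 0 2'; python3 st.py; python3 face.py w22 1
```

```text
t: 23.9
eef_pos: [0.6216, -0.0661, 0.0066]
tool_rot: [0.706, -0.047, 0.705, 0.047]
contact_force: [1.3, 3.6, 0.2]
gripper_width: 0.09
t 23.9 tcp board [50.43  0.96  6.6 ] F along,side,up [2.1 3.2 0.2] M [ 0.83 -0.35  0.15] xtool [ 0.0005  0.0011 -1.    ] yaw 7.64
t: 24.2
eef_pos: [0.6217, -0.0662, 0.0066]
tool_rot: [0.706, 0.042, 0.706, -0.041]
contact_force: [1.3, 4.5, -0.6]
gripper_width: 0.084
t 24.2 tcp board [50.53  0.93  6.6 ] F along,side,up [ 2.3  4.1 -0.6] M [ 0.82 -0.35  0.16] xtool [ 0.0006  0.001  -1.    ] yaw -6.71
top x range [-23.47046786  -2.51811958] slope deg -3.9569258452238114 z 0.08037734618502648 n 15444
inner face x(mm) -2.3576938745807783 lean 0.07099529587220137 yaw rel 0.8511563412206441 12652
```

```bash
python3 -m jog '0 0 0 0.8 0 0 2; 0 0 0 0.8 0 0 2; 0 0 0 0.8 0 0 2'; python3 st.py;  python3 -m jog '0 0 0 0.7 0 0 2; 0 0 0 0.7 0 0 2; 0 0 0 0.7 0 0 2'; python3 st.py; python3 face.py w23 1
```

```text
t: 24.55
eef_pos: [0.6218, -0.0662, 0.0066]
tool_rot: [0.695, 0.13, 0.695, -0.129]
contact_force: [2.6, 4.2, -0.4]
gripper_width: 0.085
t 24.55 tcp board [50.62  0.9   6.6 ] F along,side,up [ 3.5  3.5 -0.4] M [ 0.91 -0.44  0.1 ] xtool [ 0.0007  0.001  -1.    ] yaw -21.04
t: 24.85
eef_pos: [0.6218, -0.0662, 0.0066]
tool_rot: [0.677, 0.205, 0.677, -0.204]
contact_force: [2.5, 3.4, -1.4]
gripper_width: 0.087
t 24.85 tcp board [50.68  0.83  6.59] F along,side,up [ 3.2  2.7 -1.4] M [ 0.88 -0.47  0.17] xtool [ 0.0008  0.0009 -1.    ] yaw -33.62
top x range [-22.05889791  -1.37794312] slope deg -4.956236344036218 z 0.08034605877207648 n 7177
inner face x(mm) -1.209252146360663 lean 0.12489632482832044 yaw rel 0.8520742055411538 9477
```

View pics/w23.png

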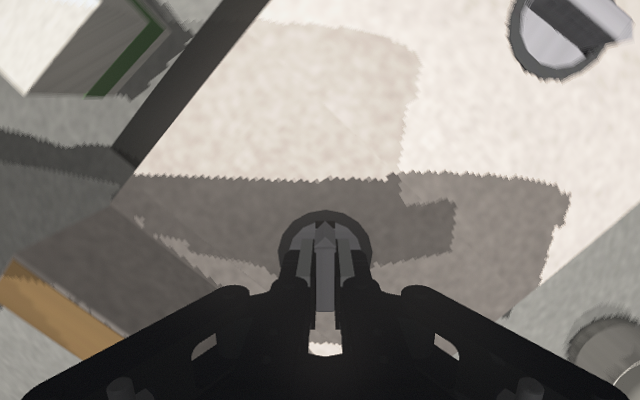

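```bash
cat > tq.py <<'E'
from station import bot
from plan import *
o=bot.get_obs(); p,r=state(o); m=r.as_matrix(); y=np.rad2deg(np.arctan2(m[1,2],m[0,2]))
a=np.deg2rad(13.68);ax=np.array([np.cos(a),np.sin(a)]); ay=np.array([-ax[1],ax[0]]); w=p[:2]-np.array([.5728,-.0790])
t=103.68-y; t%=360
print('turned deg %.2f rad %.3f Mz %.3f jt7 %.3f  q7 %.2f'%(t,np.deg2rad(t),o['torque'][2],o['joint_torque'][6],o['q'][6]),'F',np.round(o['contact_force'],1),'tcp',np.round([w@ax*1000,w@ay*1000],2))
E
for i in 1 2; do python3 tq.py; done; python3 -m jog '0 0 0 0.6 0 0 2'; python3 tq.py; python3 -m jog '0 0 0 0.6 0 0 2'; python3 tq.py;python3 -m jog '0 0 0 0.6 0 0 2'; python3 tq.py
```

```text
turned deg 137.51 rad 2.400 Mz -0.090 jt7 0.198  q7 0.05 F [2.7 6.1 1.4] tcp [50.64  0.82]
turned deg 137.51 rad 2.400 Mz -0.090 jt7 0.198  q7 0.05 F [2.7 6.1 1.4] tcp [50.64  0.82]
t: 25.0
eef_pos: [0.6219, -0.0662, 0.0066]
tool_rot: [0.671, 0.225, 0.67, -0.224]
contact_force: [3.6, 3.5, -1.4]
gripper_width: 0.087
turned deg 140.77 rad 2.457 Mz 0.225 jt7 0.788  q7 0.01 F [ 3.6  3.5 -1.4] tcp [50.71  0.83]
t: 25.1
eef_pos: [0.6219, -0.0663, 0.0066]
tool_rot: [0.663, 0.247, 0.663, -0.246]
contact_force: [3.2, 4.2, -1.4]
gripper_width: 0.093
turned deg 144.44 rad 2.521 Mz 0.185 jt7 0.540  q7 -0.04 F [ 3.2  4.2 -1.4] tcp [50.71  0.78]
t: 25.2
eef_pos: [0.6219, -0.0662, 0.0066]
tool_rot: [0.655, 0.267, 0.655, -0.267]
contact_force: [2.2, 4.4, -0.7]
gripper_width: 0.088
turned deg 148.04 rad 2.584 Mz 0.169 jt7 0.515  q7 -0.10 F [ 2.2  4.4 -0.7] tcp [50.72  0.79]
```

```bash
python3 -m jog '0 0 0 0.5 0 0 2'|head -0; python3 tq.py; python3 -m jog '0 0 0 0.5 0 0 2'|head -0; python3 tq.py; python3 -m jog '0 0 0 0.5 0 0 2'|head -0; python3 tq.py; python3 face.py w24 1
```

```text
turned deg 151.04 rad 2.636 Mz 0.197 jt7 0.317  q7 -0.14 F [2.2 4.3 0.3] tcp [50.71  0.73]
turned deg 154.02 rad 2.688 Mz 0.164 jt7 0.389  q7 -0.18 F [ 3.6  4.  -1.3] tcp [50.74  0.72]
turned deg 157.02 rad 2.741 Mz 0.136 jt7 0.395  q7 -0.22 F [ 3.3  4.2 -0.6] tcp [50.7   0.72]
top x range [-18.90463169   0.25948585] slope deg -7.270718917480372 z 0.08012451285072406 n 1614
inner face x(mm) -0.25475582037661826 lean 0.06676992227148804 yaw rel 0.32684680825333723 4760Exception ignored on flushing sys.stdout:
BrokenPipeError: [Errno 32] Broken pipe
Exception ignored on flushing sys.stdout:
BrokenPipeError: [Errno 32] Broken pipe
Exception ignored on flushing sys.stdout:
BrokenPipeError: [Errno 32] Broken pipe
```

```bash
for i in 1; do python3 -m jog '0 0 0 0.4 0 0 2' >/dev/null; done; python3 tq.py; python3 -m jog '0 0 0 0.4 0 0 2' >/dev/null; python3 tq.py; python3 -m jog '0 0 0 0.4 0 0 2'>/dev/null; python3 tq.py; python3 -m jog '0 0 0 0.4 0 0 2'>/dev/null; python3 tq.py
```

```text
turned deg 159.34 rad 2.781 Mz 0.208 jt7 0.464  q7 -0.26 F [ 3.5  5.2 -1.1] tcp [50.74  0.66]
turned deg 161.79 rad 2.824 Mz 0.127 jt7 0.293  q7 -0.29 F [ 3.6  4.  -0.7] tcp [50.72  0.62]
turned deg 164.19 rad 2.866 Mz 0.201 jt7 0.282  q7 -0.33 F [ 3.1  3.3 -1.6] tcp [50.79  0.62]
turned deg 166.59 rad 2.908 Mz 0.169 jt7 0.267  q7 -0.36 F [ 3.3  3.7 -1.3] tcp [50.75  0.59]
```

```bash
python3 -m jog '0 0 0 0.4 0 0 2' >/dev/null; python3 tq.py; python3 -m jog '0 0 0 0.4 0 0 2' >/dev/null; python3 tq.py; python3 -m jog '0 0 0 0.4 0 0 2'>/dev/null; python3 tq.py; python3 face.py w25 1
```

```text
turned deg 168.98 rad 2.949 Mz 0.233 jt7 0.239  q7 -0.40 F [ 2.9  3.7 -1. ] tcp [50.73  0.61]
turned deg 171.39 rad 2.991 Mz 0.250 jt7 0.203  q7 -0.43 F [ 3.4  3.3 -0.5] tcp [50.68  0.5 ]
turned deg 173.78 rad 3.033 Mz 0.305 jt7 0.161  q7 -0.47 F [ 3.8  4.  -0.8] tcp [50.69  0.47]
inner face x(mm) 0.3740226109530118 lean 1.9103009209967714 yaw rel 0.3799879734767183 405
```

```bash
python3 -m jog '0 0 0 0.2 0 0 2' >/dev/null; python3 tq.py; python3 -m jog '0 0 0 0.2 0 0 2' >/dev/null; python3 tq.py
```

```text
turned deg 174.93 rad 3.053 Mz 0.351 jt7 -0.029  q7 -0.48 F [ 4.3  3.6 -1.2] tcp [50.61  0.44]
turned deg 176.15 rad 3.074 Mz 0.406 jt7 -0.084  q7 -0.50 F [ 3.5  4.3 -1.6] tcp [50.59  0.42]
```

The torque has climbed clearly, to about 0.35–0.4 N m raw, so I stop turning and let go.

```bash
python3 -m jog '0 0 0 0 0 0 8; 0 0 0 0 0 0 15; 0 0 0 0 0 0 25; 0 0 0 0 0 0 25'; python3 tq.py; python3 -m jog '-20 0 0 0 0 0 25; -40 0 0 0 0 0 25; -40 0 0 0 0 0 25; -20 0 0 0 0 0 25; 0 0 0 0 0 0 25'; python3 tq.py; python3 face.py w26 1
```

```text
t: 26.9
eef_pos: [0.6204, -0.0682, 0.0066]
tool_rot: [0.569, 0.419, 0.569, -0.42]
contact_force: [-0.2, 0.1, 0.8]
gripper_width: 0.293
turned deg 176.42 rad 3.079 Mz -0.009 jt7 0.020  q7 -0.50 F [-0.2  0.1  0.8] tcp [48.81 -0.76]
t: 27.4
eef_pos: [0.623, -0.0684, 0.1313]
tool_rot: [0.571, 0.421, 0.567, -0.418]
contact_force: [0.8, 0.0, -0.4]
gripper_width: 0.29
turned deg 176.45 rad 3.080 Mz -0.031 jt7 -0.157  q7 -0.61 F [ 0.8  0.  -0.4] tcp [51.3  -1.63]
top x range [-20.1633561    0.60636664] slope deg -3.547403118042869 z 0.08034259038811141 n 3584
inner face x(mm) 0.017136203690068883 lean 0.40054511754273164 yaw rel -0.04018399467130458 3179
```

View pics/w26.png

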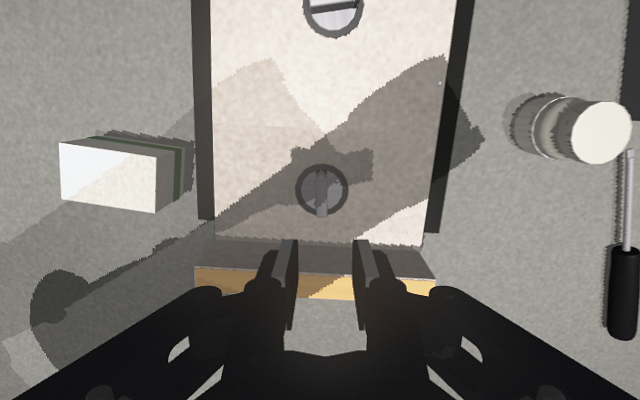

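```bash
python3 - <<'E'
from meas import *
from station import bot
d=np.load('pics/w26d.npy'); c=json.load(open('pics/w26c.json'))
mk,W,r=region(c,d,.052,.006,(298,160,346,222))
p,d=bot.read_camera('side'); cv2.imwrite('pics/s27.png',p[:,:,::-1])
o=bot.get_obs(); print(o['t'],np.round(o['contact_force'],1),np.round(o['joint_vel'],3))
E
```

```text
z med 0.05208111998155347 rect [array([ 0.6219, -0.0667]), array([0.0344, 0.0089]), np.float64(18.3463)]
  side 1 1 mid [ 0.6207 -0.0629] line normal/dir ang 16.84 n 23
  side 1 -1 mid [ 0.6232 -0.0706] line normal/dir ang 20.92 n 23
27.5 [ 0.2  1.6 -0.6] [ 0.007  0.026 -0.03   0.019 -0.005 -0.004  0.004]
```

View pics/s27.png

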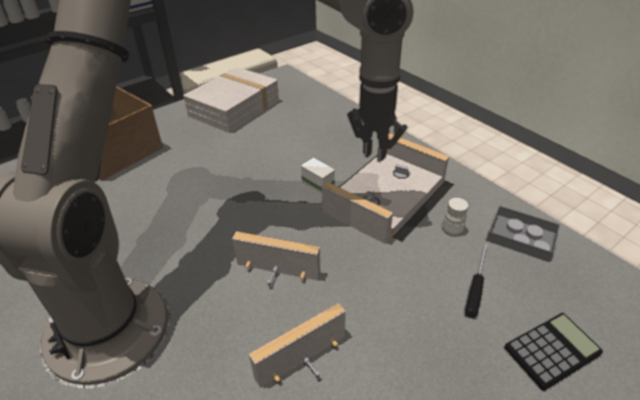

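The panel sits flush on the board's end. The bar has turned about 175°, and the carton (317,172), bottle (456,215) and screwdriver (478,280) look unmoved. I'll let the arm settle, then hand in.

```bash
python3 -m jog '0 0 0 0 0 0 25; 0 0 0 0 0 0 25; 0 0 0 0 0 0 25'; python3 -c "
from station import bot; print(bot.hand_in())"
```

```text
t: 27.8
eef_pos: [0.6205, -0.067, 0.1258]
tool_rot: [0.569, 0.419, 0.57, -0.42]
contact_force: [0.1, -0.6, -0.9]
gripper_width: 0.294
the job is handed in; nothing more can be done
None
```

The loose panel is fitted and drawn tight against the board. I handed the job in at about 27.8 s, with the gripper open and well clear. No verdict was reported.

**What happened:**
- **Insertion:** My first two attempts failed because the panel dragged on the bench and leaned over in the grip, by about 13° and then 2.5°. Its bolt reached the board's edge below the hole. I backed off, stood it upright, regripped and carried it just clear of the bench. The bolt then stopped in the cam fitting with the panel about 3.5 mm off the edge, at about 7 N of push.
- **Finger height:** My first grip on the finger bar closed above it. The camera showed the fingertips about 30 mm higher than the reported tool position, which also explains the shallow grip on the panel. I then went lower, gripped the bar and turned the disc about 176° clockwise.

**Last checks:**
- **Panel:** Its inner face is at the edge (0.0 mm measured) and square to it (0.04°). The lean fitted at 0.4° from few points; a slope fit on the top gave −3.5°, but I discounted it because the same fit read −2.3° to −7.3° at other times while the inner face measured upright.
- **Disc:** The bar measures about 175° turned (3.06 rad), in line with the tool's 176°.
- **Other items:** The bottle, carton and screwdriver look unmoved in the pictures, but I did not measure them.

**Uncertain:** Torque rose faster at the end than described. My last reading was 0.41 N m raw, probably about 0.37 after noise and offset. That is above the 0.27 N m target and close to where the bolt tears (from about 0.4 N m). The hook's pull on the bolt could not be measured directly, but nothing I saw suggested it had torn.

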